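# Swing a carton on the turning post and push it home in the laser coder

### The job

Code this carton next: slide it along the steel bed and swing it a quarter turn against the turning post, so that its coding panel (the side with the blank label under the thumb notch) leads. Then push it in under the guard hood, flat on the bed, until it is fully home against both stop lugs with that panel facing the lens, and let go of it. There is glass inside, so do not force it, and leave the bottle and jars standing where they are.

Things in the scene. Friction and masses are not known exactly. Their poses are not given: they have to be found in the camera images.
- station: Laser coding station fixed to the bench: flat steel bed 580 x 220 mm, top 12 mm above the bench, at x -270 to 310, y -155 to 65, its -y edge open. Origin: on the bench below the turning post's axis. x: the way the carton travels, towards the grey marking head; y: left of travel (-y is the robot's side); z up. All 'x', 'y' in these texts are in this frame, in mm, heights above the bench.
- post: Turning post: fixed upright plain steel post, 28 mm in diameter, from the bed to a height of 55 mm, with a 5 mm bolt head on top. Origin: on its axis at bench level, the same as the station's; same axes.
- carton: Closed carton 110 x 110 x 80 mm high, 0.3 to 0.65 kg, loose on the bed; origin: centre of its underside, z up; +x face: the coding panel. Starts with the panel facing the station's -y within 9 degrees, 13 to 106 mm short of the post; pushed straight along x it meets the post 15 to 37 mm in from its far (+y) edge. Ends with its x along the station's x. Too wide for most grippers: push it.
- panel (a point): Centre of the carton's coding panel face, 40 mm above its underside. The panel is the side with a blank white label 60 x 30 mm and, above it at the lid's edge, a dark thumb notch 20 mm wide that also shows on the lid.
- home (a point): Where panel must end (x 235, y -68, height 52): midway between two dark stop lugs, in the plane of their faces. Axes are the station's. The lugs, y -35 to -3 and y -135 to -102, are 75 mm high; the lens looks out between them. A home carton has its rear face at x 125.
- infeed_guide (a point): Near end of the inner face of the straight white infeed guide, at bed level (x -16, y 45). The guide runs back along x to -265, top at 47 mm. Axes are the station's.
- datum_rail (a point): Near end of the inner face of the straight white datum rail, at bed level (x 24, y -13). The rail runs along x to 240, top at 47 mm. The swung carton's +y side slides along the post and this rail. Axes are the station's.
- near_guide (a point): Start of the inner face of the white near guide, at bed level (x 150, y -129). It runs along x to 240, top at 47 mm; ahead of it a slanted lead-in flares out to y -151 at x 113. So the nest is 116 mm wide. Axes are the station's.
- mouth (a point): Middle of the lower front edge of the guard hood's clear tinted roof (x 110, y -68, height 135; the rib on it reaches 148). Roof: x 110 to 310, y -150 to 14; clear side walls at y 14 and, from x 170, at y -150; open in front. A home carton's rear face is 15 mm inside this edge: a gripper pointing straight down cannot get there, one tilted 30 to 45 degrees with its fingertips forward can.
- shoe (a joint): Bevelled white spring shoe in the near guide, x 177 to 223, that presses the carton onto the datum rail with about 2 N. 0 m: standing 10 mm out of the guide's face; grows as it is pressed back, about 4 mm with the carton home. Pushing the carton home takes about 3 to 10 N.
- dropper_bottle: Amber dropper bottle, 33 mm in diameter, 85 mm high, loose on the bench beyond the infeed guide. Origin: centre of its underside.
- tall_jar: Jar 52 mm in diameter, 60 mm high, loose on the bench beyond the far side of the bed, near the post. Origin: centre of its underside.
- flat_jar: Flat jar 64 mm in diameter, 40 mm high, loose on the bench on the robot's side of the bed, beside the hood. Origin: centre of its underside.
Mind the look-alikes: they are no part of the job. What is meant by the carton is not green, pink or turquoise, and is the smaller of those in its own colour.

How it is judged:
On the way:
1. the carton swings on the turning post: it bears on the post while it is between about 30 and 60 degrees round (contact force between carton and post above 0.5 N and angle between the x axis of carton and the x axis of station, either way round between 0.5 and 1.05 rad), for 0.1 s.
At the end, for the whole second after the job is handed in: The carton stands flat in the nest, at rest, coding panel towards the lens: the panel's centre within 4 mm of the stop lugs' plane, within 6 to 8 mm sideways of the home point, and square to the station within 3 degrees (x of panel in the frame of home between -0.004 and 0.004 m and y of panel in the frame of home between -0.008 and 0.006 m and angle between the x axis of carton and the x axis of station, either way round below 0.05 rad and angle between carton's own z axis and vertical below 0.05 rad and linear speed of carton below 0.01 m/s); the robot touches nothing.
It fails at once if the carton is tipped up more than 17 degrees (angle between carton's own z axis and vertical above 0.3 rad).
It fails at once if a bottle or jar is shoved more than 20 mm or tipped (distance of any of dropper_bottle, tall_jar, flat_jar from where it was at the start of the episode above 0.02 m or angle between any of dropper_bottle, tall_jar, flat_jar's own z axis and vertical above 0.4 rad).
It fails at once if the carton, which holds glass, is pressed with more than 60 N (contact force between the fingers and carton above 60 N).
It also fails if it takes over 72 s, if anything falls off the work surface, if the arm or the gripper's body presses on something with over 40 N, if the wrist force passes 120 N, or if a joint passes its speed limit or range.

### The arm

A 6-joint arm with a two-finger parallel gripper is mounted at the origin on the work surface. World frame = base frame: x ahead of the robot, y to its left, z up, the work surface at z = 0. Lengths are in m, angles in rad, forces in N, time in s.
With the tool pointing down it reaches from about 0.225 to 0.875 m from the base axis. Payload 3.4 kg.
Tool frame: the origin (TCP) lies at the very end of the fingers, on their centre line; the grasp point (between the pads) lies 19 mm behind it (manip.grasp_offset is the distance from the TCP to the grasp point, in m); x points along the fingers, y is the direction in which the jaws open and shut, and the axes are right-handed (so a half turn about x gives the same grasp; the last joint's range is limited). The gripper opens to 85 mm and grips with 20 to 120 N. Pads are 22 mm wide; open, the fingers measure 114 mm over their backs; the gripper's body (76 mm by 85 mm) begins 54 mm behind the grasp point. The pads swing forward as they close: fully open they stand 13 mm farther back than shut.
Start: joints at [1.095, 0.276, 1.505, -0, 1.361, -0.121], TCP at [0.2, 0.539, 0.231] pointing down, gripper open.
Joint ranges: [-2.89, 2.89], [-0.75, 2.08], [0.22, 2.7], [-1.18, 4.32], [0.11, 2.71], [-2.7, 2.7]. Speed limits (rad/s): [2.57, 2.57, 3.14, 3.14, 3.14, 3.14].

### API

Orientations are given as a unit quaternion [w, x, y, z].
In Python, from rig import manip gives the robot as it stands.
- The arm moves only by the tool step_arm, never from a script. Its argument "increments" is a list of rows, each an object with "grip": the opening, from 0 (shut) to 1 (fully open); "delta_pos": the shift along the world's x, y, z in m, a list of three; "twist": the turn about the world's z in degrees. A call has 1 to 10 rows; each row shifts and turns the commanded pose from where the row before left it; what a row does not reach is not made up. A row lasts 1/12 s, in which the tool goes at most 41.7 mm and 7.16 degrees, less where a joint would pass 70% of its speed; a pose out of reach is approached as far as the arm can. A call with a gripper value outside its range is refused whole. The fingers move at their own pace and stop on an object; "force" is the grip in N (left out, the last holds). Time passes only in rows, so rows that do not move let the fingers close. It gives the time, the measured TCP pose, the force and the opening at its end, in the units of the state.
- manip.get_state(): the state, without advancing time (a new reading comes with each control period).
- manip.get_image(name): name is "scene" or "side" or "wrist"; returns a dict with "img" (480x640x3 uint8, red, green, blue), "fx", "fy", "cx", "cy" (pixels), "rvec" (rotation vector, rad) and "tvec" (3), from world to camera coordinates, as OpenCV has them; the wrist camera has in their place "mount" (4x4, takes a point from camera to tool coordinates, whose origin is the TCP and whose axes are the tool frame's). Camera axes: x right, y down, z forward; pixel columns grow to the right and rows downward; lengths in m; the calibration is good to about 2 mm. A picture is of the moment at which its call begins: read the wrist's pose just before it. There is no depth.
- manip.sign_off(): hands the job in, once; it reports no verdict.
The state is a dict: "clock": time; "qpos": joint angles; "qd": joint speeds; "effort": joint torques, N m; "position": TCP position; "ee_rot": TCP orientation; "contact_force": force on the tool from outside, world axes, zero at the start; "moment": the same for the moment, N m; "width": finger opening in m.
Only numpy, scipy, OpenCV 4.12 (cv2) and the standard library are available. Lean on these libraries where they do the work, as an engineer would, in place of code of your own. Each camera call takes 0.05 s, during which the arm holds its last target. There are 200 camera calls.

## Working session

There is one attempt and no reset: what is moved stays moved. The work goes in short steps, Python scripts to look and compute and a tool call to move; the robot and the scene stay as the last step left them, time stands still between calls to the robot, and variables do not carry over. Pictures are saved under pics/ and viewed, about 8 in all and at most 12, crops included, and the job is handed in when it is done.

Besides the shell and the picture viewer there is one more tool, called after "Emit:" as name(argument=value, ...), one argument or row to a line, values as JSON. step_arm: Moves the arm, as the interface text tells. Its arguments: {"type":"object","properties":{"increments":{"type":"array"},"force":{"type":"number"}},"required":["increments"]}

```bash
mkdir -p pics; ls; python3 - <<'E'
from rig import manip
import cv2,json
print(manip.get_state())
for n in("scene","side"):
    d=manip.get_image(n); cv2.imwrite(f"pics/{n}0.png",d["img"][:,:,::-1])
    print(n,{k:v for k,v in d.items() if k!="img"})
E
```

```text
pics
{'clock': 0.0, 'qpos': array([ 1.09500063e+00,  2.76607090e-01,  1.50617037e+00,  2.40318052e-05,
        1.36070316e+00, -1.20990923e-01]), 'qd': array([ 0.0003394 ,  0.00121633, -0.00234112,  0.00012964, -0.00087958,
        0.00023727]), 'effort': array([ 1.72581236e-03, -4.16795218e+01, -2.45811456e+01,  1.38052551e-04,
        1.11751427e-02, -1.01305068e-05]), 'position': array([0.19949904, 0.53869918, 0.23041799]), 'ee_rot': array([ 0.69580424,  0.12415162,  0.69621259, -0.12542274]), 'contact_force': array([-0.14477538, -0.59011348, -0.3969024 ]), 'moment': array([-0.00891671, -0.06257019,  0.01533761]), 'width': 0.08542200420125007}
scene {'fx': 439.78628823908304, 'fy': 439.78628823908304, 'cx': 319.9281335091786, 'cy': 241.78205058873942, 'rvec': array([ 1.48938354,  2.37437503, -0.63891452]), 'tvec': array([ 0.17452675, -0.44724659,  1.18105924])}
side {'fx': 553.9501743197453, 'fy': 553.9501743197453, 'cx': 313.9051968090661, 'cy': 234.6057723667425, 'rvec': array([ 2.27017954, -0.13105289,  0.04031252]), 'tvec': array([-0.56692235,  0.22442367,  0.94778535])}
```

View pics/scene0.png

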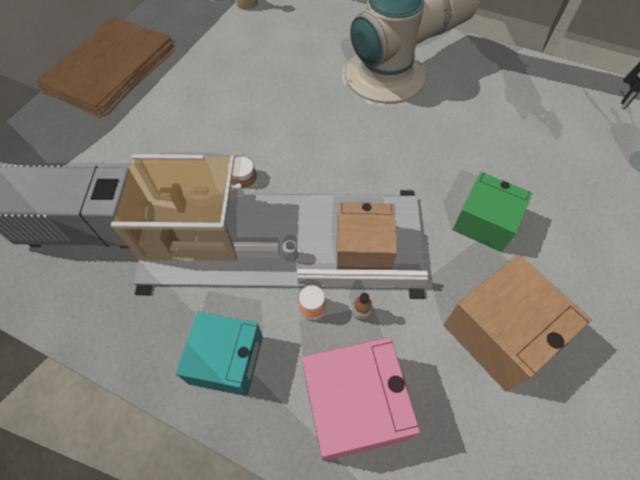

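View pics/side0.png

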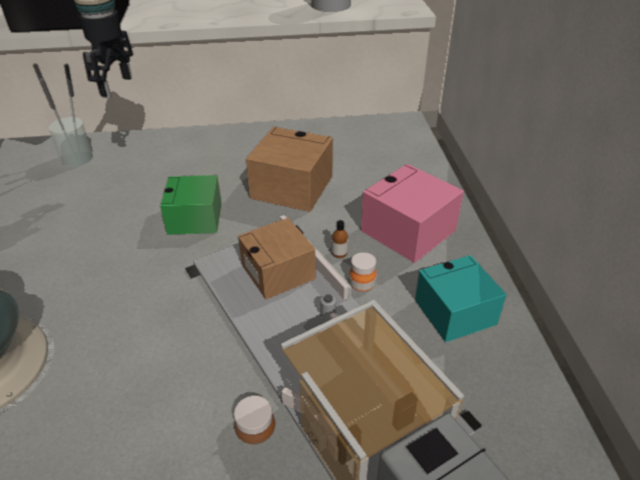

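The scene picture shows two brown cartons: a small one on the bed at (367,235) and a larger one at (517,320), plus green, pink and turquoise ones. The small one on the bed fits the description: it is the smaller of the brown pair and its notch at (367,207) faces the robot's side. I'll confirm that in an enlarged crop.

```bash
python3 - <<'E'
import cv2,numpy as np
a=cv2.imread("pics/scene0.png")[140:300,130:440]
cv2.imwrite("pics/c1.png",cv2.resize(a,None,fx=2.5,fy=2.5,interpolation=cv2.INTER_CUBIC))
a=cv2.imread("pics/side0.png")[205:405,180:400]
cv2.imwrite("pics/c2.png",cv2.resize(a,None,fx=3,fy=3,interpolation=cv2.INTER_CUBIC))
E
```

```text
(no output)
```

View pics/c1.png

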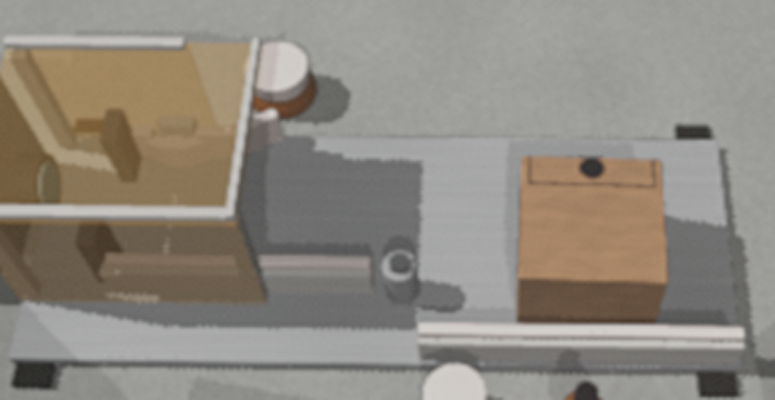

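View pics/c2.png

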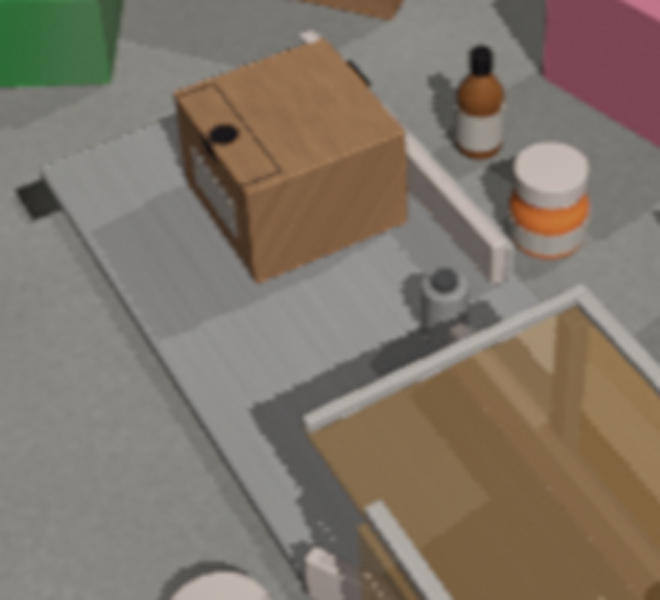

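The side crop shows the small brown carton's label at (245,270) and its notch at (254,249), facing the robot's side, so this is the carton. Next I'll fit the station and carton poses.

```bash
cat > geo.py <<'E'
import cv2,numpy as np
from scipy.optimize import least_squares
CAM={'scene':(439.786288,319.928,241.782,[1.48938354,2.37437503,-0.63891452],[0.17452675,-0.44724659,1.18105924]),
'side':(553.950174,313.905,234.606,[2.27017954,-0.13105289,0.04031252],[-0.56692235,0.22442367,0.94778535])}
def proj(c,P):
    f,cx,cy,r,t=CAM[c]
    return cv2.projectPoints(np.float64(P).reshape(-1,3),np.float64(r),np.float64(t),np.float64([[f,0,cx],[0,f,cy],[0,0,1]]),None)[0].reshape(-1,2)
def R2(a): return np.array([[np.cos(a),-np.sin(a),0],[np.sin(a),np.cos(a),0],[0,0,1]])
def place(p,P): return np.float64(P)@R2(p[2]).T+[p[0],p[1],0]
def fit(obs,p0):  # obs: list (cam,(u,v),(x,y,z) m)
    def r(p): return np.concatenate([(proj(c,place(p,[P]))[0]-uv) for c,uv,P in obs])
    s=least_squares(r,p0,loss='soft_l1',f_scale=1.0); return s.x,r(s.x).reshape(-1,2)
E
python3 - <<'E'
from geo import *
S=lambda u,v:((u+.5)/2.5-.5+130,(v+.5)/2.5-.5+140)
D=lambda u,v:((u+.5)/3-.5+180,(v+.5)/3-.5+205)
m=lambda *a:np.array(a)/1000
obs=[('scene',S(718,138),m(-270,-155,12)),('scene',S(12,358),m(310,65,12)),('scene',S(746,368),m(-270,65,12)),
('scene',S(399,263),m(0,0,60)),('scene',S(257,38),m(110,-150,148)),('scene',S(234,214),m(110,14,148)),
('scene',S(418,323),m(-16,45,47)),('scene',S(743,327),m(-265,45,47)),('scene',S(370,257),m(24,-13,47)),
('side',D(42,170),m(-270,-155,12)),('side',D(445,277),m(0,0,60)),('side',D(493,248),m(-16,45,47)),('side',D(494,278),m(-16,45,12)),
('side',D(306,422),m(110,-150,148)),('side',D(583,290),m(110,14,148))]
best=min((fit(obs,[.3,.3,a]) for a in (0,1.57,3.14,-1.57)),key=lambda s:np.abs(s[1]).sum())
p,r=best;print(p.round(4),np.degrees(p[2]));print(r.round(1).tolist())
h=.055;c=lambda x,y,z:np.array([x*h,y*h,z])
# carton frame: +x = panel
ob=[('scene',S(525,157),c(1,-1,.092)),('scene',S(662,160),c(1,-1,.092)),('scene',S(666,284),0),('scene',S(518,281),0)]
# panel edge: station forward(+x) end = left in scene. carton y axis ~ station +x
ob=[('scene',S(523,156),c(1,1,.092)),('scene',S(662,160),c(1,-1,.092)),('scene',S(666,284),c(-1,-1,.092)),('scene',S(517,281),c(-1,1,.092)),
('side',D(176,95),c(1,-1,.092)),('side',D(250,185),c(1,1,.092)),('side',D(405,130),c(-1,1,.092)),('side',D(320,40),c(-1,-1,.092)),('side',D(260,280),c(1,1,.012)),('side',D(405,222),c(-1,1,.012)),
('scene',S(517,320),c(-1,1,.012)),('scene',S(662,320),c(-1,-1,.012))]
q,r=fit(ob,[p[0],p[1],p[2]-1.57]);print(q.round(4),r.round(1).tolist())
d=R2(p[2]).T@np.array([q[0]-p[0],q[1]-p[1],0]);print('carton in station',d*1000,np.degrees(q[2]-p[2]))
for n,P in dict(home=(235,-68,52),mouth=(110,-68,135),rear=(125,-68,52),post=(0,0,0)).items():
    w=place(p,[m(*P)])[0];print(n,w.round(4),np.hypot(*w[:2]))
E
```

```text
[0.6008 0.0321 5.148 ] 294.95864955219656
[[-0.3, 0.2], [-2.0, 0.3], [-1.1, -0.2], [-0.1, -0.6], [1.0, -0.7], [-0.5, 0.6], [-0.2, -0.8], [0.1, -0.9], [0.2, -0.8], [-0.7, -1.4], [0.6, -0.5], [0.7, -0.8], [-0.0, 2.3], [-0.6, -2.8], [0.6, -3.4]]
[0.5166 0.1571 3.557 ] [[-0.6, -0.6], [-0.1, -0.7], [1.2, -1.0], [0.9, -1.5], [-1.1, -2.1], [-0.6, 2.1], [1.0, -0.7], [1.6, -2.1], [-0.7, 1.2], [1.6, -0.7], [-0.2, 2.0], [-3.0, 3.7]]
carton in station [-148.86811012  -23.58414543    0.        ] -91.1600746069299
home [ 0.6383 -0.2097  0.052 ] 0.6718651740464332
mouth [ 0.5856 -0.0963  0.135 ] 0.5934400564534869
rear [ 0.5919 -0.1099  0.052 ] 0.6020206856767206
post [0.6008 0.0321 0.    ] 0.6016586037243642
```

Emit:
step_arm(
  increments=[
    {"grip": 0,"delta_pos": [0.027,-0.03,0],"twist": -4.5},
    {"grip": 0,"delta_pos": [0.027,-0.03,0],"twist": -4.5},
    {"grip": 0,"delta_pos": [0.027,-0.03,0],"twist": -4.5},
    {"grip": 0,"delta_pos": [0.027,-0.03,0],"twist": -4.5},
    {"grip": 0,"delta_pos": [0.027,-0.03,0],"twist": -4.5},
    {"grip": 0,"delta_pos": [0.027,-0.03,0],"twist": -4.5},
    {"grip": 0,"delta_pos": [0.027,-0.03,0],"twist": -4.5},
    {"grip": 0,"delta_pos": [0.027,-0.03,0],"twist": -4.5},
    {"grip": 0,"delta_pos": [0.027,-0.03,0],"twist": -4.5},
    {"grip": 0,"delta_pos": [0.027,-0.03,0],"twist": -4.5},
  ],
)

```text
clock: 0.93
position: [0.4705, 0.2374, 0.2311]
ee_rot: [0.594, 0.383, 0.595, -0.383]
contact_force: [0.2, 0.3, 0.4]
width: 0.0002
```

```bash
cat >> geo.py <<'E'
ST=np.array([0.6008,0.0321,5.148])
def w2s(w): return (R2(ST[2]).T@(np.append(w[:2],0)-[ST[0],ST[1],0]))[:2]*1000
def s2w(x,y): return place(ST,[[x/1000,y/1000,0]])[0][:2]
def rep():
    from rig import manip
    from scipy.spatial.transform import Rotation as Ro
    s=manip.get_state(); q=s['ee_rot']; M=Ro.from_quat([q[1],q[2],q[3],q[0]]).as_matrix()
    SR=R2(ST[2]).T
    print('t',round(s['clock'],2),'tcp',s['position'].round(4),'stn',w2s(s['position']).round(1),'fwd(stn)',(SR@M[:,0]).round(3),'jaw(stn)',(SR@M[:,1]).round(3),'F(stn)',(SR@s['contact_force']).round(1),'w',round(s['width'],4),'q',s['qpos'].round(2))
    return s
def carton(cam,p0):
    """silhouette fit of the brown carton: p0/return = station x,y (mm), carton angle theta (deg, 0=start,90=home)"""
    from rig import manip
    im=manip.get_image(cam)['img']; 
    hsv=cv2.cvtColor(im,cv2.COLOR_RGB2HSV); m=cv2.inRange(hsv,(5,70,35),(17,200,255))
    def hull(p):
        c=s2w(p[0],p[1]); a=ST[2]+np.radians(p[2]-90)
        P=[[sx*.055,sy*.055,z] for sx in(1,-1) for sy in(1,-1) for z in(.012,.092)]
        h=cv2.convexHull(np.float32(proj(cam,place([c[0],c[1],a],P)))); k=np.zeros(m.shape,np.uint8)
        cv2.fillConvexPoly(k,np.int32(np.round(h*16)),1,lineType=8,shift=4); return k
    roi=cv2.dilate(hull(p0),np.ones((45,45)))
    mm=(m>0)&(roi>0)
    from scipy.optimize import minimize
    f=lambda p:-(np.sum(mm&(hull(p)>0))/np.sum(mm|(hull(p)>0)))
    s=minimize(f,p0,method='Nelder-Mead',options=dict(initial_simplex=np.array([p0,[p0[0]+15,p0[1],p0[2]],[p0[0],p0[1]+15,p0[2]],[p0[0],p0[1],p0[2]+15]])))
    print(cam,'carton stn',s.x.round(1),'IoU',round(-s.fun,3)); return im,s.x
E
python3 - <<'E'
from geo import *
rep()
for c in('scene','side'): carton(c,[-149,-24,0])
E
```

```text
t 0.93 tcp [0.4705 0.2374 0.2311] stn [-241.1  -31.5] fwd(stn) [-0. -0. -1.] jaw(stn) [ 0.009  1.    -0.   ] F(stn) [-0.2  0.3  0.4] w 0.0002 q [ 0.34  0.2   1.6   0.    1.33 -0.09]
scene carton stn [-148.1  -23.9   -3.5] IoU 0.907
side carton stn [-150.3  -23.4   -3.2] IoU 0.781
```

Emit:
step_arm(
  increments=[
    {"grip": 0,"delta_pos": [0,0,-0.039],"twist": 0},
    {"grip": 0,"delta_pos": [0,0,-0.039],"twist": 0},
    {"grip": 0,"delta_pos": [0,0,-0.039],"twist": 0},
    {"grip": 0,"delta_pos": [0,0,-0.039],"twist": 0},
    {"grip": 0,"delta_pos": [0,0,-0.038],"twist": 0},
    {"grip": 0,"delta_pos": [0.0042,-0.0091,0],"twist": 0},
    {"grip": 0,"delta_pos": [0.0042,-0.0091,0],"twist": 0},
    {"grip": 0,"delta_pos": [0.0042,-0.0091,0],"twist": 0},
    {"grip": 0,"delta_pos": [0.0042,-0.0091,0],"twist": 0},
    {"grip": 0,"delta_pos": [0.0042,-0.0091,0],"twist": 0},
  ],
)

```text
clock: 1.87
position: [0.4928, 0.1934, 0.0397]
ee_rot: [0.596, 0.383, 0.594, -0.38]
contact_force: [-2.1, 2.6, -1.2]
width: -0.0001
```

Emit:
step_arm(
  increments=[
    {"grip": 0,"delta_pos": [0.0042,-0.0091,0],"twist": 0},
    {"grip": 0,"delta_pos": [0.0042,-0.0091,0],"twist": 0},
    {"grip": 0,"delta_pos": [0.0042,-0.0091,0],"twist": 0},
    {"grip": 0,"delta_pos": [0.0042,-0.0091,0],"twist": 0},
    {"grip": 0,"delta_pos": [0,0,0],"twist": 0},
  ],
)

```text
clock: 2.28
position: [0.5092, 0.1553, 0.0377]
ee_rot: [0.596, 0.382, 0.594, -0.382]
contact_force: [-0.2, 0.6, 0.5]
width: 0.0002
```

```bash
python3 - <<'E'
from geo import *
rep()
for c in('scene','side'): carton(c,[-90,-24,0])
E
```

```text
t 2.28 tcp [0.5092 0.1553 0.0377] stn [-150.3  -31.1] fwd(stn) [ 0.002  0.001 -1.   ] jaw(stn) [0.006 1.    0.001] F(stn) [-0.6  0.1  0.5] w 0.0002 q [ 0.17  0.39  1.87 -0.    0.87 -0.26]
scene carton stn [-79.8 -26.6   2. ] IoU 0.901
side carton stn [-81.3 -25.1  -2.5] IoU 0.818
```

```bash
cat >> geo.py <<'E'
def deltas(pts,n=None):
    w=[s2w(*p) for p in pts]
    print([(b-a).round(4).tolist() for a,b in zip(w,w[1:])])
E
python3 - <<'E'
from geo import *
deltas([(-150.3,-31),(-161,-31),(-161,-62),(-150,-62),(-138,-62)])
a=np.radians(np.arange(204,250,4)); deltas([(-138,-62)]+[(149.5*np.cos(t),149.5*np.sin(t)) for t in a[1:]])
E
```

```text
[[-0.0045, 0.0097], [-0.0281, -0.0131], [0.0046, -0.01], [0.0051, -0.0109]]
[[-0.0049, -0.0089], [-0.006, -0.0085], [-0.0054, -0.0089], [-0.0047, -0.0093], [-0.0041, -0.0096], [-0.0034, -0.0099], [-0.0027, -0.0101], [-0.002, -0.0102], [-0.0013, -0.0104], [-0.0006, -0.0104], [0.0002, -0.0104]]
```

Emit:
step_arm(
  increments=[
    {"grip": 0,"delta_pos": [-0.0045,0.0097,0],"twist": 0},
    {"grip": 0,"delta_pos": [-0.0281,-0.0131,0],"twist": 0},
    {"grip": 0,"delta_pos": [0.0046,-0.01,0],"twist": 0},
    {"grip": 0,"delta_pos": [0.0051,-0.0109,0],"twist": 0},
    {"grip": 0,"delta_pos": [-0.0049,-0.0089,0],"twist": 4},
    {"grip": 0,"delta_pos": [-0.006,-0.0085,0],"twist": 4},
    {"grip": 0,"delta_pos": [-0.0054,-0.0089,0],"twist": 4},
    {"grip": 0,"delta_pos": [-0.0047,-0.0093,0],"twist": 4},
    {"grip": 0,"delta_pos": [-0.0041,-0.0096,0],"twist": 4},
  ],
)

```text
clock: 3.13
position: [0.4603, 0.0878, 0.0374]
ee_rot: [0.653, 0.272, 0.653, -0.271]
contact_force: [-1.1, 1.4, 0.3]
width: -0.0002
```

```bash
python3 - <<'E'
from geo import *
rep()
for c in('scene','side'): carton(c,[-63,-35,15])
E
```

```text
t 3.13 tcp [0.4603 0.0878 0.0374] stn [-109.8 -103.9] fwd(stn) [-0.     0.001 -1.   ] jaw(stn) [-0.341  0.94   0.001] F(stn) [-1.7 -0.4  0.3] w -0.0002 q [ 0.04  0.32  2.01  0.    0.81 -0.74]
scene carton stn [-63.4 -33.8  18.4] IoU 0.921
side carton stn [-63.9 -32.1  20.6] IoU 0.682
```

```bash
python3 - <<'E'
from geo import *
p=[(-109.8,-103.9),(-118.6,-94.3),(-113,-92.3)]
for k in range(7):
    th=np.radians(21+4*k); n=np.array([np.cos(th),np.sin(th)]);t=np.array([-n[1],n[0]])
    p.append(tuple(np.array(p[-1])+3.8*n-5.2*t))
print(np.round(p,1).tolist()); deltas(p)
E
```

```text
[[-109.8, -103.9], [-118.6, -94.3], [-113.0, -92.3], [-107.6, -95.8], [-101.9, -98.9], [-96.1, -101.6], [-90.1, -103.9], [-83.9, -105.8], [-77.6, -107.2], [-71.3, -108.2]]
[[0.005, 0.012], [0.0042, -0.0042], [-0.0009, -0.0064], [-0.0004, -0.0064], [0.0, -0.0064], [0.0005, -0.0064], [0.0009, -0.0064], [0.0014, -0.0063], [0.0018, -0.0062]]
```

Emit:
step_arm(
  increments=[
    {"grip": 0,"delta_pos": [0.005,0.012,0],"twist": 0},
    {"grip": 0,"delta_pos": [0.0042,-0.0042,0],"twist": 0},
    {"grip": 0,"delta_pos": [-0.0009,-0.0064,0],"twist": 4},
    {"grip": 0,"delta_pos": [-0.0004,-0.0064,0],"twist": 4},
    {"grip": 0,"delta_pos": [0.0,-0.0064,0],"twist": 4},
    {"grip": 0,"delta_pos": [0.0005,-0.0064,0],"twist": 4},
    {"grip": 0,"delta_pos": [0.0009,-0.0064,0],"twist": 4},
    {"grip": 0,"delta_pos": [0.0014,-0.0063,0],"twist": 4},
  ],
)

```text
clock: 3.9
position: [0.4626, 0.0576, 0.0357]
ee_rot: [0.689, 0.129, 0.701, -0.131]
contact_force: [-9.7, 1.4, 1.9]
width: 0.0001
```

```bash
python3 - <<'E'
from geo import *
rep()
for c in('scene','side'): im,p=carton(c,[-55,-42,40]); th=np.radians(p[2]);print('c.n',p[0]*np.cos(th)+p[1]*np.sin(th),'s',-p[0]*np.sin(th)+p[1]*np.cos(th))
E
```

```text
t 3.9 tcp [0.4626 0.0576 0.0357] stn [ -81.4 -114.6] fwd(stn) [-0.008 -0.015 -1.   ] jaw(stn) [-0.692  0.722 -0.005] F(stn) [-5.3 -8.2  1.9] w 0.0001 q [-0.03  0.33  2.    0.    0.83 -1.23]
scene carton stn [-47.3 -52.2  42.6] IoU 0.922
c.n -70.19466656235682 s -6.486270108785305
side carton stn [-47.2 -52.7  45.2] IoU 0.662
c.n -70.58315022207184 s -3.700994333528371
```

```bash
python3 - <<'E'
from geo import *
p=[(-81.4,-114.6),(-72.5,-131.8),(-67.4,-127)]
for k in range(8):
    th=np.radians(45+4*k); n=np.array([np.cos(th),np.sin(th)]);t=np.array([-n[1],n[0]])
    p.append(tuple(np.array(p[-1])+3.4*n-7.6*t))
print(np.round(p,1).tolist()); deltas(p)
E
```

```text
[[-81.4, -114.6], [-72.5, -131.8], [-67.4, -127.0], [-59.6, -130.0], [-51.7, -132.4], [-43.5, -134.2], [-35.3, -135.5], [-27.0, -136.2], [-18.7, -136.4], [-10.4, -135.9], [-2.1, -134.9]]
[[-0.0118, -0.0153], [0.0065, -0.0026], [0.0006, -0.0083], [0.0012, -0.0082], [0.0017, -0.0081], [0.0023, -0.008], [0.0029, -0.0078], [0.0034, -0.0076], [0.0039, -0.0073], [0.0044, -0.0071]]
```

Emit:
step_arm(
  increments=[
    {"grip": 0,"delta_pos": [-0.0118,-0.0153,0],"twist": 0},
    {"grip": 0,"delta_pos": [0.0065,-0.0026,0],"twist": 0},
    {"grip": 0,"delta_pos": [0.0006,-0.0083,0],"twist": 4},
    {"grip": 0,"delta_pos": [0.0012,-0.0082,0],"twist": 4},
    {"grip": 0,"delta_pos": [0.0017,-0.0081,0],"twist": 4},
    {"grip": 0,"delta_pos": [0.0023,-0.008,0],"twist": 4},
    {"grip": 0,"delta_pos": [0.0029,-0.0078,0],"twist": 4},
    {"grip": 0,"delta_pos": [0.0034,-0.0076,0],"twist": 4},
  ],
)

```text
clock: 4.67
position: [0.4648, -0.0074, 0.0352]
ee_rot: [0.698, -0.017, 0.716, 0.02]
contact_force: [-21.5, 0.2, 10.0]
width: 0.0001
```

```bash
python3 - <<'E'
from geo import *
rep()
for c in('scene','side'):
    im,p=carton(c,[-25,-60,65]); th=np.radians(p[2]);print('c.n',p[0]*np.cos(th)+p[1]*np.sin(th),'s',-p[0]*np.sin(th)+p[1]*np.cos(th))
E
```

```text
t 4.67 tcp [ 0.4648 -0.0074  0.0352] stn [ -21.6 -140. ] fwd(stn) [-0.013 -0.022 -1.   ] jaw(stn) [-0.927  0.374  0.004] F(stn) [ -9.3 -19.4  10. ] w 0.0001 q [-0.16  0.33  2.   -0.    0.84 -1.79]
scene carton stn [-26.1 -65.7  71.1] IoU 0.901
c.n -70.58236552707717 s 3.403832692305148
side carton stn [-15.1 -59.2  59. ] IoU 0.57
c.n -58.552123044788466 s -17.503429357524105
```

Emit:
step_arm(
  increments=[
    {"grip": 0,"delta_pos": [-0.01,-0.001,0],"twist": 0},
    {"grip": 0,"delta_pos": [0,0,0.04],"twist": 0},
    {"grip": 0,"delta_pos": [0,0,0.04],"twist": 0},
    {"grip": 0,"delta_pos": [0,0,0.04],"twist": 0},
    {"grip": 0,"delta_pos": [0,0,0.04],"twist": 0},
    {"grip": 0,"delta_pos": [0,0,0.04],"twist": -7},
    {"grip": 0,"delta_pos": [0,0,0.04],"twist": -7},
    {"grip": 0,"delta_pos": [0.04,0,0],"twist": -7},
    {"grip": 0,"delta_pos": [0.04,0,0],"twist": -7},
    {"grip": 0,"delta_pos": [0.04,0,0],"twist": -7},
  ],
)

```text
clock: 5.6
position: [0.5898, -0.0099, 0.2798]
ee_rot: [0.681, 0.2, 0.676, -0.199]
contact_force: [0.6, -0.3, 0.8]
width: -0.0002
```

Emit:
step_arm(
  increments=[
    {"grip": 0,"delta_pos": [0.04,0,0],"twist": -7},
    {"grip": 0,"delta_pos": [0.04,0,0],"twist": -7},
    {"grip": 0,"delta_pos": [0.04,0,0],"twist": -7},
    {"grip": 0,"delta_pos": [0.04,0,0],"twist": -7},
    {"grip": 0,"delta_pos": [0.04,0,0],"twist": -5},
    {"grip": 0,"delta_pos": [0.04,0,0],"twist": 0},
    {"grip": 0,"delta_pos": [0.03,0,0],"twist": 0},
    {"grip": 0,"delta_pos": [0.03,0,0],"twist": 0},
  ],
)

```text
clock: 6.27
position: [0.8893, -0.0097, 0.2766]
ee_rot: [0.596, 0.382, 0.594, -0.382]
contact_force: [1.7, 0.1, 1.7]
width: -0.0001
```

```bash
python3 - <<'E'
from geo import *
rep()
for c in('scene',):
    im,p=carton(c,[-25,-60,65]); th=np.radians(p[2]);print('c.n',p[0]*np.cos(th)+p[1]*np.sin(th),'s',-p[0]*np.sin(th)+p[1]*np.cos(th))
E
```

```text
t 6.27 tcp [ 0.8893 -0.0097  0.2766] stn [159.6 243.9] fwd(stn) [ 0.001  0.001 -1.   ] jaw(stn) [0.006 1.    0.001] F(stn) [0.6 1.6 1.7] w -0.0001 q [-0.09  0.84  0.39 -0.    1.91 -0.52]
scene carton stn [-25.6 -65.1  72.5] IoU 0.887
c.n -69.7954141492999 s 4.877694560558364
```

Emit:
step_arm(
  increments=[
    {"grip": 0,"delta_pos": [0.03,0,0],"twist": 0},
    {"grip": 0,"delta_pos": [0.03,0,0],"twist": 0},
    {"grip": 0,"delta_pos": [0.03,0,0],"twist": 0},
    {"grip": 0,"delta_pos": [0,0,0],"twist": 0},
  ],
)

```text
clock: 6.65
position: [0.9378, -0.0093, 0.2484]
ee_rot: [0.605, 0.388, 0.585, -0.375]
contact_force: [0.2, 0.7, -0.8]
width: -0.0001
```

```bash
python3 - <<'E'
from geo import *
rep()
E
```

```text
t 6.65 tcp [ 0.9378 -0.0093  0.2484] stn [179.7 288. ] fwd(stn) [ 0.014  0.031 -0.999] jaw(stn) [0.006 0.999 0.031] F(stn) [-0.5  0.5 -0.8] w -0.0001 q [-0.09  0.95  0.22  0.    1.94 -0.51]
```

Emit:
step_arm(
  increments=[
    {"grip": 0,"delta_pos": [0.04,0,0],"twist": 0},
    {"grip": 0,"delta_pos": [0.04,0,0],"twist": 0},
    {"grip": 0,"delta_pos": [0.04,0,0],"twist": 0},
    {"grip": 0,"delta_pos": [0.04,0,0],"twist": 0},
    {"grip": 0,"delta_pos": [0,0,0],"twist": 0},
  ],
)

```text
clock: 7.07
position: [0.9983, -0.0083, 0.2046]
ee_rot: [0.635, 0.407, 0.552, -0.355]
contact_force: [-0.6, 0.0, -1.0]
width: -0.0004
```

```bash
python3 - <<'E'
from geo import *
rep()
E
```

```text
t 7.07 tcp [ 0.9983 -0.0083  0.2046] stn [204.4 343.3] fwd(stn) [ 0.059  0.125 -0.99 ] jaw(stn) [0.002 0.992 0.125] F(stn) [-0.3 -0.5 -1. ] w -0.0004 q [-0.08  1.    0.22  0.01  1.78 -0.51]
```

Emit:
step_arm(
  increments=[
    {"grip": 0,"delta_pos": [-0.02,0,0],"twist": 0},
    {"grip": 0,"delta_pos": [-0.02,0,0],"twist": 0},
    {"grip": 0,"delta_pos": [0,0,0],"twist": 0},
  ],
)

```text
clock: 7.32
position: [0.9519, -0.008, 0.2067]
ee_rot: [0.633, 0.406, 0.555, -0.356]
contact_force: [-0.8, -0.6, -0.7]
width: 0.0001
```

```bash
python3 - <<'E'
from geo import *
rep()
E
```

```text
t 7.32 tcp [ 0.9519 -0.008   0.2067] stn [184.5 301.4] fwd(stn) [ 0.056  0.117 -0.992] jaw(stn) [0.002 0.993 0.118] F(stn) [ 0.2 -1.  -0.7] w 0.0001 q [-0.09  0.86  0.52  0.01  1.63 -0.51]
```

```bash
python3 - <<'E'
from geo import *
def ground(c,u,v,z=0):
    f,cx,cy,r,t=CAM[c];R=cv2.Rodrigues(np.float64(r))[0];C=-R.T@np.float64(t);d=R.T@np.array([(u-cx)/f,(v-cy)/f,1]);k=(z-C[2])/d[2];return (C+k*d).round(2)
for uv in((440,110),(470,180),(530,290),(600,420)):print('wallbase',ground('side',*uv))
print('pink',ground('scene',358,400,.1),'turq',ground('scene',220,350,.1),'counter',ground('side',200,125))
E
```

```text
wallbase [1.03 0.79 0.  ]
wallbase [1.   0.43 0.  ]
wallbase [ 0.99  0.06 -0.  ]
wallbase [ 0.99 -0.22  0.  ]
pink [0.82 0.27 0.1 ] turq [0.84 0.04 0.1 ] counter [0.33 0.79 0.  ]
```

Emit:
step_arm(
  increments=[
    {"grip": 0,"delta_pos": [0.038,0,0.015],"twist": 0},
    {"grip": 0,"delta_pos": [0.038,0,0.015],"twist": 0},
    {"grip": 0,"delta_pos": [0.038,0,0.015],"twist": 0},
    {"grip": 0,"delta_pos": [0.038,0,0.015],"twist": 0},
    {"grip": 0,"delta_pos": [0.038,0,0.015],"twist": 0},
  ],
)

```text
clock: 7.73
position: [1.0317, -0.0078, 0.229]
ee_rot: [0.666, 0.426, 0.515, -0.331]
contact_force: [0.3, 0.3, -0.2]
width: 0.0002
```

```bash
python3 - <<'E'
from geo import *
rep()
E
```

```text
t 7.73 tcp [ 1.0317 -0.0078  0.229 ] stn [218.  373.8] fwd(stn) [ 0.107  0.225 -0.968] jaw(stn) [-0.007  0.974  0.226] F(stn) [-0.2  0.4 -0.2] w 0.0002 q [-0.08  0.98  0.22  0.02  1.69 -0.51]
```

Emit:
step_arm(
  increments=[
    {"grip": 0,"delta_pos": [0.038,0,0.015],"twist": 0},
    {"grip": 0,"delta_pos": [0.038,0,0.015],"twist": 0},
    {"grip": 0,"delta_pos": [0.038,0,0.015],"twist": 0},
    {"grip": 0,"delta_pos": [0.038,0,0.015],"twist": 0},
    {"grip": 0,"delta_pos": [0.038,0,0.015],"twist": 0},
  ],
)

```text
clock: 8.15
position: [1.0851, -0.0069, 0.2408]
ee_rot: [0.702, 0.449, 0.465, -0.299]
contact_force: [0.1, 0.5, 0.6]
width: -0.0
```

```bash
python3 - <<'E'
from geo import *
rep()
E
```

```text
t 8.15 tcp [ 1.0851 -0.0069  0.2408] stn [239.7 422.6] fwd(stn) [ 0.167  0.351 -0.921] jaw(stn) [-0.025  0.936  0.352] F(stn) [-0.4  0.3  0.6] w -0.0 q [-0.08  0.99  0.22  0.03  1.53 -0.51]
```

Emit:
step_arm(
  increments=[
    {"grip": 0,"delta_pos": [0.038,0,0.015],"twist": 0},
    {"grip": 0,"delta_pos": [0.038,0,0.015],"twist": 0},
    {"grip": 0,"delta_pos": [0.038,0,0.015],"twist": 0},
    {"grip": 0,"delta_pos": [0.038,0,0.015],"twist": 0},
    {"grip": 0,"delta_pos": [0.038,0,0.015],"twist": 0},
    {"grip": 0,"delta_pos": [0.038,0,0.015],"twist": 0},
    {"grip": 0,"delta_pos": [0.038,0,0.015],"twist": 0},
  ],
)

```text
clock: 8.73
position: [1.1585, -0.0059, 0.2591]
ee_rot: [0.746, 0.477, 0.39, -0.252]
contact_force: [0.5, 0.3, -0.7]
width: -0.0001
```

```bash
python3 - <<'E'
from geo import *
rep()
E
```

```text
t 8.73 tcp [ 1.1585 -0.0059  0.2591] stn [269.8 489.6] fwd(stn) [ 0.244  0.514 -0.823] jaw(stn) [-0.064  0.855  0.515] F(stn) [-0.   0.6 -0.7] w -0.0001 q [-0.08  1.01  0.22  0.04  1.31 -0.51]
```

Emit:
step_arm(
  increments=[
    {"grip": 0,"delta_pos": [0.038,0,0.015],"twist": 0},
    {"grip": 0,"delta_pos": [0.038,0,0.015],"twist": 0},
    {"grip": 0,"delta_pos": [0.038,0,0.015],"twist": 0},
    {"grip": 0,"delta_pos": [0.038,0,0.015],"twist": 0},
    {"grip": 0,"delta_pos": [0.038,0,0.015],"twist": 0},
    {"grip": 0,"delta_pos": [0.038,0,0.015],"twist": 0},
  ],
)

```text
clock: 9.23
position: [1.216, -0.0052, 0.2774]
ee_rot: [0.777, 0.496, 0.325, -0.21]
contact_force: [0.2, -0.1, -0.8]
width: -0.0002
```

```bash
python3 - <<'E'
from geo import *
rep()
print(s2w(-150,-90))
E
```

```text
t 9.23 tcp [ 1.216  -0.0052  0.2774] stn [293.4 542.1] fwd(stn) [ 0.3    0.633 -0.713] jaw(stn) [-0.106  0.765  0.635] F(stn) [ 0.2  0.1 -0.8] w -0.0002 q [-0.08  1.03  0.22  0.05  1.12 -0.51]
[0.45591022 0.13011506]
```

Emit:
step_arm(
  increments=[
    {"grip": 0,"delta_pos": [-0.0385,0.0077,0.003],"twist": -3.2},
    {"grip": 0,"delta_pos": [-0.0385,0.0077,0.003],"twist": -3.2},
    {"grip": 0,"delta_pos": [-0.0385,0.0077,0.003],"twist": -3.2},
    {"grip": 0,"delta_pos": [-0.0385,0.0077,0.003],"twist": -3.2},
    {"grip": 0,"delta_pos": [-0.0385,0.0077,0.003],"twist": -3.2},
    {"grip": 0,"delta_pos": [-0.0385,0.0077,0.003],"twist": -3.2},
    {"grip": 0,"delta_pos": [-0.0385,0.0077,0.003],"twist": -3.2},
    {"grip": 0,"delta_pos": [-0.0385,0.0077,0.003],"twist": -3.2},
    {"grip": 0,"delta_pos": [-0.0385,0.0077,0.003],"twist": -3.2},
    {"grip": 0,"delta_pos": [-0.0385,0.0077,0.003],"twist": -3.2},
  ],
)

```text
clock: 10.07
position: [0.8478, 0.0682, 0.3087]
ee_rot: [0.692, 0.567, 0.179, -0.409]
contact_force: [-0.1, 0.7, -0.4]
width: -0.0001
```

```bash
python3 - <<'E'
from geo import *
rep()
E
```

```text
t 10.07 tcp [0.8478 0.0682 0.3087] stn [ 71.5 239.2] fwd(stn) [ 0.583  0.391 -0.712] jaw(stn) [0.304 0.708 0.638] F(stn) [-0.7  0.2 -0.4] w -0.0001 q [ 0.2   0.42  1.35 -0.68  0.87  0.63]
```

Emit:
step_arm(
  increments=[
    {"grip": 0,"delta_pos": [-0.038,0.0077,0],"twist": -2.5},
    {"grip": 0,"delta_pos": [-0.038,0.0077,0],"twist": -2.5},
    {"grip": 0,"delta_pos": [-0.038,0.0077,0],"twist": -2.5},
    {"grip": 0,"delta_pos": [-0.038,0.0077,0],"twist": -2.5},
    {"grip": 0,"delta_pos": [-0.038,0.0077,0],"twist": -2.5},
    {"grip": 0,"delta_pos": [-0.038,0.0077,0],"twist": -2.5},
    {"grip": 0,"delta_pos": [-0.038,0.0077,0],"twist": -2.5},
    {"grip": 0,"delta_pos": [-0.038,0.0077,0],"twist": -2.5},
    {"grip": 0,"delta_pos": [-0.038,0.0077,0],"twist": -2.5},
    {"grip": 0,"delta_pos": [-0.038,0.0077,0],"twist": -2.5},
  ],
)

```text
clock: 10.9
position: [0.4681, 0.1458, 0.3073]
ee_rot: [0.586, 0.593, 0.054, -0.549]
contact_force: [0.2, 0.9, 0.2]
width: 0.0
```

```bash
python3 - <<'E'
from geo import *
s=rep()
im,p=carton('scene',[-25,-65,72]); cv2.imwrite('pics/s5.png',im[:,:,::-1])
im,p=carton('side',[-25,-65,72]); cv2.imwrite('pics/d5.png',im[:,:,::-1])
a=cv2.imread('pics/s5.png')[60:300,100:460];b=cv2.imread('pics/d5.png')[100:400,120:420]
cv2.imwrite('pics/v5.png',np.hstack([cv2.resize(a,(480,320)),cv2.resize(b,(320,320))]))
deltas([w2s(s['position']),(-150,-90)])
E
```

```text
t 10.9 tcp [0.4681 0.1458 0.3073] stn [-159.1  -72.3] fwd(stn) [ 0.691  0.11  -0.715] jaw(stn) [0.577 0.512 0.636] F(stn) [-0.7  0.6  0.2] w 0.0 q [ 0.69  0.16  1.74 -0.78  1.41  1.44]
scene carton stn [-26.2 -65.3  73.2] IoU 0.887
side carton stn [-23.6 -65.9  69.4] IoU 0.6
[[-0.0122, -0.0157]]
```

View pics/v5.png

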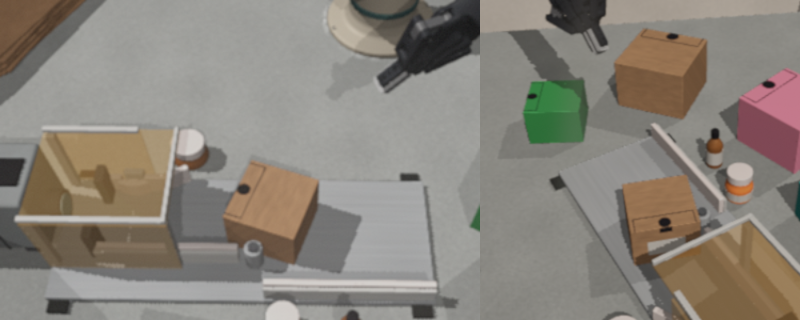

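The view shows the carton clear at about 73° round, panel corner leading, still at the post. The gripper is behind it with its fingertips tilted forward, and the bottle and jars are standing.

Emit:
step_arm(
  increments=[
    {"grip": 0,"delta_pos": [-0.0017,-0.0022,-0.038],"twist": 0},
    {"grip": 0,"delta_pos": [-0.0017,-0.0022,-0.038],"twist": 0},
    {"grip": 0,"delta_pos": [-0.0017,-0.0022,-0.038],"twist": 0},
    {"grip": 0,"delta_pos": [-0.0017,-0.0022,-0.038],"twist": 0},
    {"grip": 0,"delta_pos": [-0.0017,-0.0022,-0.038],"twist": 0},
    {"grip": 0,"delta_pos": [-0.0017,-0.0022,-0.038],"twist": 0},
    {"grip": 0,"delta_pos": [-0.0017,-0.0022,-0.036],"twist": 0},
    {"grip": 0,"delta_pos": [0,0,0],"twist": 0},
  ],
)

```text
clock: 11.67
position: [0.4565, 0.129, 0.0362]
ee_rot: [0.588, 0.588, 0.056, -0.552]
contact_force: [-1.1, -1.3, 0.2]
width: -0.0
```

```bash
python3 - <<'E'
from geo import *
s=rep()
E
```

```text
t 11.67 tcp [0.4565 0.129  0.0362] stn [-148.8  -89.9] fwd(stn) [ 0.691  0.102 -0.716] jaw(stn) [0.575 0.522 0.63 ] F(stn) [ 0.7 -1.5  0.2] w -0.0 q [ 0.67  0.5   2.12 -1.03  0.95  2.02]
```

Emit:
step_arm(
  increments=[
    {"grip": 0,"delta_pos": [0.0084,-0.0181,0],"twist": 0},
    {"grip": 0,"delta_pos": [0.0084,-0.0181,0],"twist": 0},
    {"grip": 0,"delta_pos": [0.0042,-0.0091,0],"twist": 0},
    {"grip": 0,"delta_pos": [0.0042,-0.0091,0],"twist": 0},
    {"grip": 0,"delta_pos": [0.0042,-0.0091,0],"twist": 0},
    {"grip": 0,"delta_pos": [0.0042,-0.0091,0],"twist": 0},
  ],
)

```text
clock: 12.17
position: [0.4916, 0.0572, 0.0416]
ee_rot: [0.587, 0.592, 0.055, -0.549]
contact_force: [-4.6, 2.5, 0.2]
width: 0.0001
```

```bash
python3 - <<'E'
from geo import *
s=rep()
carton('scene',[-15,-65,78]);carton('side',[-15,-65,78])
E
```

```text
t 12.17 tcp [0.4916 0.0572 0.0416] stn [-68.8 -88.4] fwd(stn) [ 0.69   0.109 -0.715] jaw(stn) [0.576 0.516 0.635] F(stn) [-4.2 -3.1  0.2] w 0.0001 q [ 0.5   0.47  2.17 -1.18  0.85  2.01]
scene carton stn [ -7.  -70.2  87.5] IoU 0.853
side carton stn [  6.7 -70.4  88.6] IoU 0.681
```

Emit:
step_arm(
  increments=[
    {"grip": 0,"delta_pos": [-0.0025,0.0055,0],"twist": 5},
    {"grip": 0,"delta_pos": [0,0,0],"twist": 5},
    {"grip": 0,"delta_pos": [0.006,0.003,-0.003],"twist": 5},
    {"grip": 0,"delta_pos": [0,0,0],"twist": 0},
  ],
)

```text
clock: 12.6
position: [0.4966, 0.0921, 0.072]
ee_rot: [0.642, 0.57, 0.141, -0.492]
contact_force: [0.1, -1.0, 0.6]
width: 0.0001
```

```bash
python3 - <<'E'
from geo import *
s=rep()
E
```

```text
t 12.6 tcp [0.4966 0.0921 0.072 ] stn [-98.3 -69.1] fwd(stn) [ 0.628  0.233 -0.742] jaw(stn) [0.457 0.662 0.594] F(stn) [ 0.9 -0.3  0.6] w 0.0001 q [ 0.52  0.37  2.18 -1.18  0.77  1.78]
```

Emit:
step_arm(
  increments=[
    {"grip": 0,"delta_pos": [0,0,0.01],"twist": -6},
    {"grip": 0,"delta_pos": [0,0,0.01],"twist": -6},
    {"grip": 0,"delta_pos": [0,0,0],"twist": -6},
    {"grip": 0,"delta_pos": [0,0,0],"twist": -6},
    {"grip": 0,"delta_pos": [0,0,0],"twist": -6},
  ],
)

```text
clock: 13.02
position: [0.4951, 0.0915, 0.0896]
ee_rot: [-0.49, -0.586, 0.013, 0.645]
contact_force: [0.5, 0.4, 0.3]
width: -0.0
```

```bash
python3 - <<'E'
from geo import *
s=rep()
carton('scene',[-5,-70,88]);carton('side',[-5,-70,88])
E
```

```text
t 13.02 tcp [0.4951 0.0915 0.0896] stn [-98.5 -70.8] fwd(stn) [ 0.658 -0.121 -0.743] jaw(stn) [0.731 0.34  0.592] F(stn) [-0.2  0.7  0.3] w -0.0 q [ 0.52  0.46  1.89 -0.78  1.16  1.81]
scene carton stn [ -4.2 -70.2  90.8] IoU 0.859
side carton stn [  3.6 -70.1  86. ] IoU 0.647
```

Emit:
step_arm(
  increments=[
    {"grip": 0,"delta_pos": [-0.004,-0.002,-0.024],"twist": 0},
    {"grip": 0,"delta_pos": [0,0,-0.024],"twist": 0},
    {"grip": 0,"delta_pos": [0,0,0],"twist": 0},
  ],
)

```text
clock: 13.37
position: [0.4881, 0.0876, 0.038]
ee_rot: [-0.493, -0.583, 0.01, 0.646]
contact_force: [-0.2, 0.3, -0.2]
width: 0.0
```

Emit:
step_arm(
  increments=[
    {"grip": 0,"delta_pos": [0.0063,-0.0136,0],"twist": 0},
    {"grip": 0,"delta_pos": [0.0063,-0.0136,0],"twist": 0},
    {"grip": 0,"delta_pos": [0.0042,-0.0091,0],"twist": 0},
    {"grip": 0,"delta_pos": [0.0042,-0.0091,0],"twist": 0},
    {"grip": 0,"delta_pos": [0.0042,-0.0091,0],"twist": 0},
    {"grip": 0,"delta_pos": [0.0042,-0.0091,0],"twist": 0},
  ],
)

```text
clock: 13.87
position: [0.5187, 0.0246, 0.0416]
ee_rot: [-0.492, -0.585, 0.011, 0.645]
contact_force: [-4.4, 4.2, 1.5]
width: 0.0004
```

```bash
python3 - <<'E'
from geo import *
s=rep()
carton('scene',[25,-70,88]);carton('side',[25,-70,88])
E
```

```text
t 13.87 tcp [0.5187 0.0246 0.0416] stn [-27.8 -77.6] fwd(stn) [ 0.657 -0.12  -0.744] jaw(stn) [0.73  0.345 0.59 ] F(stn) [-5.7 -2.3  1.5] w 0.0004 q [ 0.39  0.52  1.97 -0.9   1.    1.85]
scene carton stn [ 35.4 -80.6  92.8] IoU 0.796
side carton stn [ 74.  -69.2  93.3] IoU 0.671
```

```bash
python3 - <<'E'
from geo import *
from rig import manip
a=manip.get_image('scene')['img'][130:300,120:320,::-1];b=manip.get_image('side')['img'][190:400,220:420,::-1]
cv2.imwrite('pics/v6.png',np.hstack([cv2.resize(a,(480,408),interpolation=2),cv2.resize(b,(320,336),interpolation=2)[:408] if 0 else cv2.copyMakeBorder(cv2.resize(b,(320,336),interpolation=2),0,72,0,0,0)]))
E
```

```text
(no output)
```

View pics/v6.png

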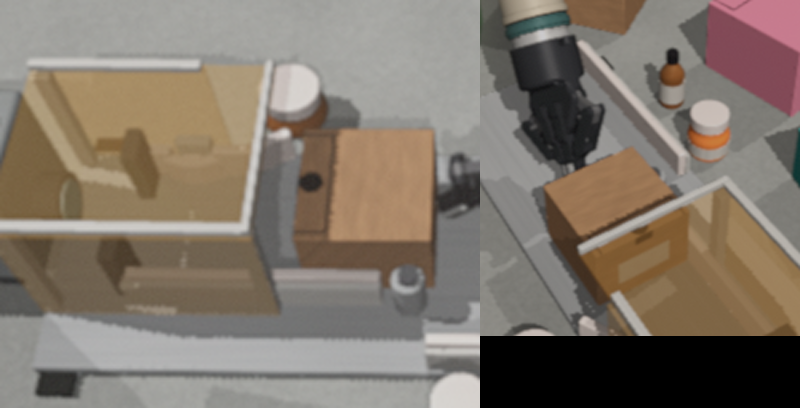

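The carton is square on the datum rail with its label and notch leading. The fingers are at the middle of its rear face, and nothing else has been touched.

Emit:
step_arm(
  increments=[
    {"grip": 0,"delta_pos": [0.0042,-0.0091,0],"twist": 0},
    {"grip": 0,"delta_pos": [0.0042,-0.0091,0],"twist": 0},
    {"grip": 0,"delta_pos": [0.0042,-0.0091,0],"twist": 0},
    {"grip": 0,"delta_pos": [0.0042,-0.0091,0],"twist": 0},
    {"grip": 0,"delta_pos": [0.0042,-0.0091,0],"twist": 0},
    {"grip": 0,"delta_pos": [0.0042,-0.0091,0],"twist": 0},
  ],
)

```text
clock: 14.57
position: [0.5457, -0.0303, 0.0412]
ee_rot: [-0.492, -0.586, 0.011, 0.644]
contact_force: [-3.6, 4.2, 2.4]
width: -0.0001
```

```bash
python3 - <<'E'
from geo import *
s=rep()
E
```

```text
t 14.57 tcp [ 0.5457 -0.0303  0.0412] stn [ 33.3 -76.2] fwd(stn) [ 0.658 -0.118 -0.744] jaw(stn) [0.729 0.346 0.59 ] F(stn) [-5.4 -1.5  2.4] w -0.0001 q [ 0.27  0.52  1.97 -0.97  0.94  1.81]
```

Emit:
step_arm(
  increments=[
    {"grip": 0,"delta_pos": [0.0042,-0.0091,0],"twist": 0},
    {"grip": 0,"delta_pos": [0.0042,-0.0091,0],"twist": 0},
    {"grip": 0,"delta_pos": [0.0034,-0.0073,0],"twist": 0},
  ],
)

```text
clock: 14.82
position: [0.5575, -0.0561, 0.0412]
ee_rot: [-0.492, -0.586, 0.011, 0.644]
contact_force: [-3.4, 4.5, 4.2]
width: -0.0003
```

```bash
python3 - <<'E'
from geo import *
from rig import manip
s=rep()
a=manip.get_image('scene')['img'][130:300,120:320,::-1];b=manip.get_image('side')['img'][190:400,220:420,::-1]
cv2.imwrite('pics/v7.png',np.hstack([cv2.resize(a,(480,408),interpolation=2),cv2.copyMakeBorder(cv2.resize(b,(320,336),interpolation=2),0,72,0,0,0)]))
E
```

```text
t 14.82 tcp [ 0.5575 -0.0561  0.0412] stn [ 61.7 -76.5] fwd(stn) [ 0.658 -0.119 -0.744] jaw(stn) [0.729 0.345 0.591] F(stn) [-5.5 -1.2  4.2] w -0.0003 q [ 0.22  0.52  1.96 -1.    0.92  1.78]
```

View pics/v7.png

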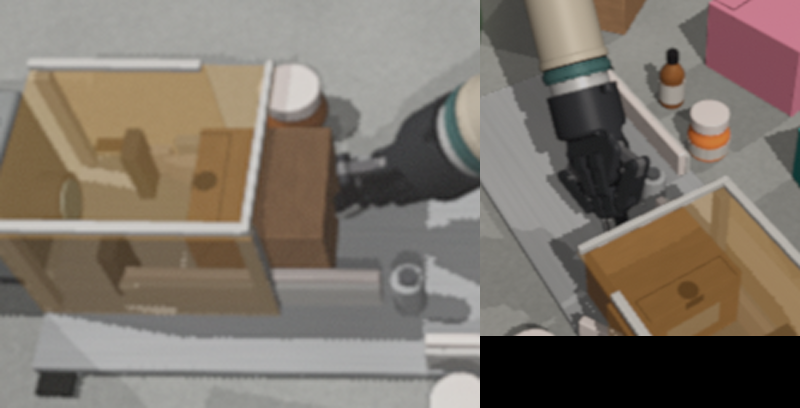

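The carton is straight under the roof edge, with label and notch towards the lugs, and about 53 mm to go.

Emit:
step_arm(
  increments=[
    {"grip": 0,"delta_pos": [0.0034,-0.0073,-0.002],"twist": 0},
    {"grip": 0,"delta_pos": [0.0034,-0.0073,-0.002],"twist": 0},
    {"grip": 0,"delta_pos": [0.0034,-0.0073,-0.002],"twist": 0},
  ],
)

```text
clock: 15.17
position: [0.5673, -0.0762, 0.0352]
ee_rot: [-0.492, -0.586, 0.01, 0.644]
contact_force: [-4.7, 9.7, 6.7]
width: 0.0
```

```bash
python3 - <<'E'
from geo import *
s=rep()
E
```

```text
t 15.17 tcp [ 0.5673 -0.0762  0.0352] stn [ 84.1 -76.1] fwd(stn) [ 0.657 -0.117 -0.744] jaw(stn) [0.73  0.345 0.59 ] F(stn) [-10.7  -0.2   6.7] w 0.0 q [ 0.17  0.53  1.96 -1.03  0.89  1.77]
```

Emit:
step_arm(
  increments=[
    {"grip": 0,"delta_pos": [0.0025,-0.0054,0],"twist": 0},
    {"grip": 0,"delta_pos": [0.0025,-0.0054,0],"twist": 0},
    {"grip": 0,"delta_pos": [0.0021,-0.0045,0],"twist": 0},
  ],
)

```text
clock: 15.42
position: [0.5742, -0.0916, 0.0349]
ee_rot: [-0.492, -0.586, 0.01, 0.644]
contact_force: [-4.7, 8.5, 6.0]
width: -0.0
```

```bash
python3 - <<'E'
from geo import *
from rig import manip
s=rep()
E
```

```text
t 15.42 tcp [ 0.5742 -0.0916  0.0349] stn [100.9 -76.3] fwd(stn) [ 0.657 -0.118 -0.745] jaw(stn) [0.73  0.345 0.59 ] F(stn) [-9.7 -0.7  6. ] w -0.0 q [ 0.14  0.54  1.96 -1.04  0.88  1.76]
```

Emit:
step_arm(
  increments=[
    {"grip": 0,"delta_pos": [0.0013,-0.0027,0],"twist": 0},
    {"grip": 0,"delta_pos": [0.0013,-0.0027,0],"twist": 0},
    {"grip": 0,"delta_pos": [0.0008,-0.0018,0],"twist": 0},
  ],
)

```text
clock: 15.67
position: [0.5778, -0.0986, 0.0349]
ee_rot: [-0.492, -0.586, 0.01, 0.644]
contact_force: [-3.2, 7.8, 4.9]
width: -0.0002
```

Emit:
step_arm(
  increments=[
    {"grip": 0,"delta_pos": [0.0008,-0.0018,0],"twist": 0},
    {"grip": 0,"delta_pos": [0,0,0],"twist": 0},
  ],
)

```text
clock: 15.83
position: [0.5787, -0.1005, 0.0349]
ee_rot: [-0.492, -0.586, 0.01, 0.644]
contact_force: [-2.8, 6.2, 4.3]
width: 0.0001
```

```bash
python3 - <<'E'
from geo import *
from rig import manip
s=rep()
a=manip.get_image('scene')['img'][130:300,120:320,::-1];b=manip.get_image('side')['img'][250:460,240:440,::-1]
cv2.imwrite('pics/v8.png',np.hstack([cv2.resize(a,(480,408),interpolation=2),cv2.copyMakeBorder(cv2.resize(b,(320,336),interpolation=2),0,72,0,0,0)]))
E
```

```text
t 15.83 tcp [ 0.5787 -0.1005  0.0349] stn [110.9 -76. ] fwd(stn) [ 0.657 -0.117 -0.744] jaw(stn) [0.73  0.346 0.59 ] F(stn) [-6.8  0.1  4.3] w 0.0001 q [ 0.12  0.54  1.95 -1.05  0.87  1.75]
```

View pics/v8.png

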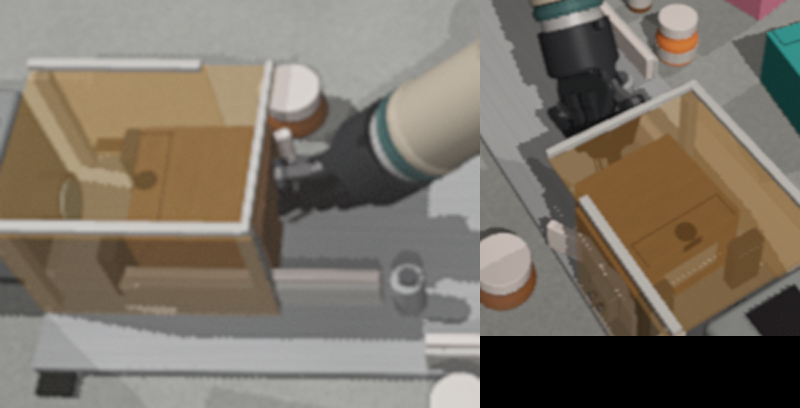

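The carton is straight in the nest, its panel edge almost at the lugs, and the arm is clear of the roof. I'll advance in small steps until the force rises at the stops.

Emit:
step_arm(
  increments=[
    {"grip": 0,"delta_pos": [0.0008,-0.0018,0],"twist": 0},
    {"grip": 0,"delta_pos": [0.0004,-0.0009,0],"twist": 0},
    {"grip": 0,"delta_pos": [0,0,0],"twist": 0},
  ],
)

```text
clock: 16.18
position: [0.5799, -0.103, 0.0349]
ee_rot: [-0.492, -0.586, 0.01, 0.644]
contact_force: [-2.9, 7.0, 3.8]
width: -0.0001
```

Emit:
step_arm(
  increments=[
    {"grip": 0,"delta_pos": [0.0004,-0.0009,0],"twist": 0},
    {"grip": 0,"delta_pos": [0.0004,-0.0009,0],"twist": 0},
  ],
)

```text
clock: 16.35
position: [0.5807, -0.1045, 0.0349]
ee_rot: [-0.492, -0.586, 0.01, 0.644]
contact_force: [-4.1, 8.1, 4.7]
width: -0.0001
```

```bash
python3 - <<'E'
from geo import *
s=rep()
E
```

```text
t 16.35 tcp [ 0.5807 -0.1045  0.0349] stn [115.4 -75.9] fwd(stn) [ 0.657 -0.117 -0.745] jaw(stn) [0.73  0.346 0.59 ] F(stn) [-9.1 -0.3  4.7] w -0.0001 q [ 0.12  0.54  1.95 -1.05  0.86  1.74]
```

Emit:
step_arm(
  increments=[
    {"grip": 0,"delta_pos": [0.0004,-0.0009,0],"twist": 0},
    {"grip": 0,"delta_pos": [0.0004,-0.0009,0],"twist": 0},
  ],
)

```text
clock: 16.52
position: [0.5816, -0.1063, 0.0349]
ee_rot: [-0.492, -0.586, 0.01, 0.643]
contact_force: [-3.7, 7.6, 5.2]
width: 0.0002
```

Emit:
step_arm(
  increments=[
    {"grip": 0,"delta_pos": [0.0004,-0.0009,0],"twist": 0},
    {"grip": 0,"delta_pos": [0,0,0],"twist": 0},
  ],
)

```text
clock: 16.68
position: [0.5818, -0.1068, 0.0349]
ee_rot: [-0.492, -0.587, 0.01, 0.643]
contact_force: [-3.8, 10.4, 6.4]
width: 0.0002
```

```bash
python3 - <<'E'
from geo import *
s=rep()
E
```

```text
t 16.68 tcp [ 0.5818 -0.1068  0.0349] stn [117.9 -75.8] fwd(stn) [ 0.657 -0.116 -0.745] jaw(stn) [0.73  0.345 0.59 ] F(stn) [-11.1   1.    6.4] w 0.0002 q [ 0.11  0.54  1.95 -1.05  0.86  1.74]
```

Emit:
step_arm(
  increments=[
    {"grip": 0,"delta_pos": [0.0004,-0.0009,0],"twist": 0},
    {"grip": 0,"delta_pos": [0,0,0],"twist": 0},
  ],
)

```text
clock: 16.85
position: [0.5819, -0.1069, 0.0348]
ee_rot: [-0.492, -0.587, 0.01, 0.643]
contact_force: [-6.7, 15.4, 8.2]
width: 0.0002
```

Emit:
step_arm(
  increments=[
    {"grip": 0,"delta_pos": [0.0004,-0.0009,0],"twist": 0},
    {"grip": 0,"delta_pos": [0,0,0],"twist": 0},
  ],
)

```text
clock: 17.02
position: [0.5819, -0.107, 0.0348]
ee_rot: [-0.491, -0.587, 0.009, 0.643]
contact_force: [-9.9, 21.4, 10.7]
width: -0.0002
```

```bash
python3 - <<'E'
from geo import *
s=rep()
E
```

```text
t 17.02 tcp [ 0.5819 -0.107   0.0348] stn [118.1 -75.8] fwd(stn) [ 0.656 -0.115 -0.746] jaw(stn) [0.731 0.345 0.589] F(stn) [-23.6   0.1  10.7] w -0.0002 q [ 0.11  0.54  1.95 -1.05  0.86  1.74]
```

The TCP has stalled at x 118 while the force climbed to 24 N, which looks like the stops. I'll back straight out, rise clear and verify.

Emit:
step_arm(
  increments=[
    {"grip": 0,"delta_pos": [-0.0021,0.0045,0],"twist": 0},
    {"grip": 0,"delta_pos": [-0.0042,0.0091,0],"twist": 0},
    {"grip": 0,"delta_pos": [-0.0084,0.0181,0],"twist": 0},
    {"grip": 0,"delta_pos": [-0.0084,0.0181,0],"twist": 0},
    {"grip": 0,"delta_pos": [-0.0126,0.0272,0.01],"twist": 0},
    {"grip": 0,"delta_pos": [-0.0126,0.0272,0.02],"twist": 0},
    {"grip": 0,"delta_pos": [-0.0126,0.0272,0.02],"twist": 0},
    {"grip": 0,"delta_pos": [-0.01,0.02,0.03],"twist": 0},
    {"grip": 0,"delta_pos": [-0.01,0.02,0.03],"twist": 0},
    {"grip": 0,"delta_pos": [-0.01,0.02,0.03],"twist": 0},
  ],
)

```text
clock: 17.85
position: [0.4911, 0.0822, 0.1761]
ee_rot: [-0.493, -0.585, 0.011, 0.644]
contact_force: [0.9, -0.8, 0.4]
width: 0.0003
```

```bash
python3 - <<'E'
from geo import *
from rig import manip
s=rep()
a=manip.get_image('scene')['img'];b=manip.get_image('side')['img']
def draw(im,c,x):
    w=s2w(x,-68);P=[[sx*.055,sy*.055,z] for z in(.092,.012) for sx,sy in((1,1),(1,-1),(-1,-1),(-1,1))]
    return proj(c,place([w[0],w[1],ST[2]],P))
out=[]
for im,c,(x0,y0,x1,y1),k in((a,'scene',(130,140,265,275),3),(b,'side',(265,275,465,475),2)):
    o=cv2.resize(im[y0:y1,x0:x1,::-1],None,fx=k,fy=k,interpolation=2)
    q=(draw(im,c,180)-[x0-.5,y0-.5])*k; o2=o.copy()
    cv2.polylines(o2,[np.int32(q[:4].round())],True,(0,255,0),1); cv2.polylines(o2,[np.int32(q[4:].round())],True,(255,255,0),1)
    out.append(np.vstack([cv2.resize(o,(400,400)) if 0 else o,]));out.append(o2)
h=max(o.shape[0] for o in out[:])
out=[cv2.resize(o,(390,300) if 0 else (int(o.shape[1]*295/o.shape[0]),295)) for o in out]
cv2.imwrite('pics/v9.png',np.vstack([np.hstack(out[:2]),np.hstack(out[2:])]))
print(cv2.imread('pics/v9.png').shape)
E
```

```text
t 17.85 tcp [0.4911 0.0822 0.1761] stn [-91.8 -78.3] fwd(stn) [ 0.658 -0.118 -0.743] jaw(stn) [0.729 0.347 0.59 ] F(stn) [1.1 0.5 0.4] w 0.0003 q [ 0.51  0.34  1.81 -0.74  1.29  1.65]
(590, 590, 3)
```

View pics/v9.png

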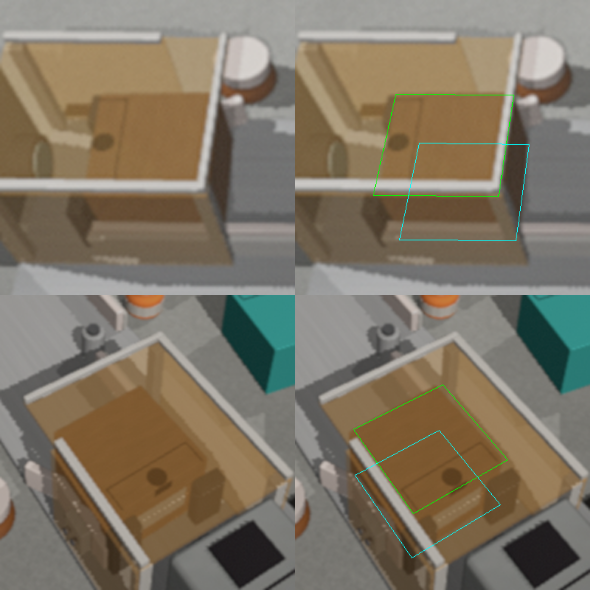

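The predicted home outline nearly matches the carton in both views. I'll take one sharper check for squareness and depth before handing in.

```bash
python3 - <<'E'
from geo import *
from rig import manip
out=[]
for c,(x0,y0,x1,y1) in(('scene',(160,170,240,240)),('side',(295,325,415,430))):
    im=manip.get_image(c)['img'][y0:y1,x0:x1,::-1]
    g=cv2.createCLAHE(3,(2,2)).apply(cv2.cvtColor(im,cv2.COLOR_BGR2GRAY)); k=400/(x1-x0)
    o=cv2.cvtColor(cv2.resize(g,None,fx=k,fy=k,interpolation=2),cv2.COLOR_GRAY2BGR)
    for P in ([[.235,-.035,.012],[.235,-.003,.012],[.235,-.003,.087],[.235,-.035,.087]],[[.235,-.135,.012],[.235,-.102,.012],[.235,-.102,.087],[.235,-.135,.087]]):
        q=(proj(c,place(ST,P))-[x0-.5,y0-.5])*k; cv2.polylines(o,[np.int32(q.round())],True,(0,0,255),1)
    q=(proj(c,place(ST,[[.235,-.013,.092],[.235,-.123,.092],[.125,-.123,.092],[.125,-.013,.092]]))-[x0-.5,y0-.5])*k; cv2.polylines(o,[np.int32(q.round())],True,(0,255,0),1)
    print(c,k,q.round().tolist())
    out.append(o)
h=max(o.shape[0] for o in out)
cv2.imwrite('pics/v10.png',np.hstack([cv2.copyMakeBorder(o,0,h-o.shape[0],0,0,0) for o in out]))
E
```

```text
scene 5.0 [[28.0, 296.0], [80.0, 65.0], [350.0, 67.0], [316.0, 299.0]]
side 3.3333333333333335 [[380.0, 205.0], [167.0, 326.0], [31.0, 137.0], [233.0, 35.0]]
```

View pics/v10.png

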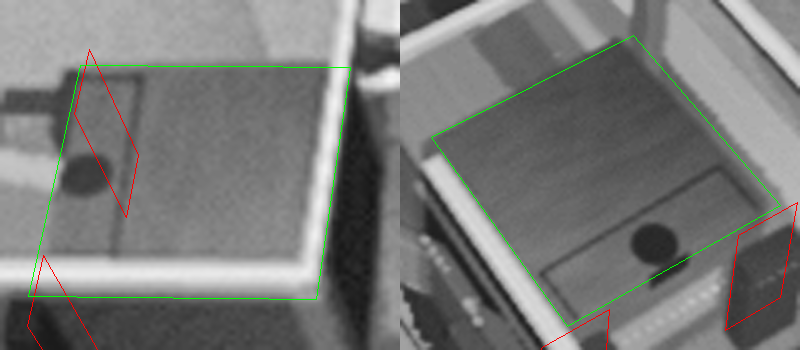

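```bash
python3 - <<'E'
from geo import *
def un(c,u,v,z=.092):
    f,cx,cy,r,t=CAM[c];R=cv2.Rodrigues(np.float64(r))[0];C=-R.T@np.float64(t);d=R.T@np.array([(u-cx)/f,(v-cy)/f,1]);return w2s(C+(z-C[2])/d[2]*d)
for nm,c,x0,y0,k,a,b in(('flap','scene',160,170,5,(140,75),(115,258)),('front','scene',160,170,5,(65,70),(48,258)),('top','scene',160,170,5,(65,70),(328,64)),
 ('flap','side',295,325,3.3333,(140,272),(322,167)),('front','side',295,325,3.3333,(168,325),(365,208)),('yside','side',295,325,3.3333,(225,42),(365,205))):
    A,B=[un(c,x0-.5+p[0]/k,y0-.5+p[1]/k) for p in(a,b)];d=A-B
    print(nm,c,A.round(1),B.round(1),'angle from y axis',np.degrees(np.arctan2(d[0],d[1])).round(1),'from x',np.degrees(np.arctan2(d[1],d[0])).round(1))
E
```

```text
flap scene [ 209.8 -118.2] [204.7 -30.6] angle from y axis 176.7 from x -86.7
front scene [ 240.7 -120.4] [230.6 -30.3] angle from y axis 173.6 from x -83.6
top scene [ 240.7 -120.4] [ 134.2 -124.6] angle from y axis 87.8 from x 2.2
flap side [ 208.  -118.7] [206.2 -22.1] angle from y axis 178.9 from x -88.9
front side [ 234.7 -122.3] [232.8 -19.2] angle from y axis 179.0 from x -89.0
yside side [126.4 -18.3] [231.6 -18.3] angle from y axis -90.0 from x 180.0
```

The views disagree on squareness: about 1° from the side camera and 2 to 6° from the scene camera, read through the tint. The finger itself gives a better measure. I'll probe the rear face at two y positions with a gentle push, which also seats the carton.

Emit:
step_arm(
  increments=[
    {"grip": 0,"delta_pos": [0.013,-0.0185,-0.03],"twist": 0},
    {"grip": 0,"delta_pos": [0.013,-0.0185,-0.03],"twist": 0},
    {"grip": 0,"delta_pos": [0.013,-0.0185,-0.03],"twist": 0},
    {"grip": 0,"delta_pos": [0.0156,-0.0258,-0.02],"twist": 0},
    {"grip": 0,"delta_pos": [0.0156,-0.0258,-0.02],"twist": 0},
    {"grip": 0,"delta_pos": [0.0156,-0.0258,-0.01],"twist": 0},
    {"grip": 0,"delta_pos": [0,0,0],"twist": 0},
  ],
)

```text
clock: 18.63
position: [0.5768, -0.0571, 0.031]
ee_rot: [-0.491, -0.583, 0.011, 0.647]
contact_force: [0.1, 0.3, -0.2]
width: -0.0
```

```bash
python3 - <<'E'
from geo import *
s=rep()
E
```

```text
t 18.63 tcp [ 0.5768 -0.0571  0.031 ] stn [ 70.7 -59.4] fwd(stn) [ 0.657 -0.127 -0.743] jaw(stn) [0.731 0.347 0.587] F(stn) [-0.2  0.2 -0.2] w -0.0 q [ 0.21  0.56  1.92 -0.99  0.92  1.77]
```

Emit:
step_arm(
  increments=[
    {"grip": 0,"delta_pos": [0.0063,-0.0136,0.004],"twist": 0},
    {"grip": 0,"delta_pos": [0.0063,-0.0136,0],"twist": 0},
    {"grip": 0,"delta_pos": [0.0034,-0.0073,0],"twist": 0},
    {"grip": 0,"delta_pos": [0.0013,-0.0027,0],"twist": 0},
    {"grip": 0,"delta_pos": [0.0008,-0.0018,0],"twist": 0},
    {"grip": 0,"delta_pos": [0,0,0],"twist": 0},
  ],
)

```text
clock: 19.13
position: [0.5954, -0.0908, 0.0386]
ee_rot: [-0.492, -0.586, 0.011, 0.644]
contact_force: [-0.1, 0.4, 0.2]
width: -0.0001
```

```bash
python3 - <<'E'
from geo import *
s=rep()
E
```

```text
t 19.13 tcp [ 0.5954 -0.0908  0.0386] stn [109.1 -56.8] fwd(stn) [ 0.658 -0.119 -0.744] jaw(stn) [0.73  0.346 0.59 ] F(stn) [-0.4  0.1  0.2] w -0.0001 q [ 0.14  0.55  1.91 -1.02  0.89  1.72]
```

Emit:
step_arm(
  increments=[
    {"grip": 0,"delta_pos": [0.0021,-0.0045,-0.0038],"twist": 0},
    {"grip": 0,"delta_pos": [0.0008,-0.0018,0],"twist": 0},
    {"grip": 0,"delta_pos": [0,0,0],"twist": 0},
  ],
)

```text
clock: 19.38
position: [0.5987, -0.0969, 0.035]
ee_rot: [-0.492, -0.586, 0.011, 0.644]
contact_force: [0.3, 0.6, -0.0]
width: 0.0001
```

Emit:
step_arm(
  increments=[
    {"grip": 0,"delta_pos": [0.0004,-0.0009,0],"twist": 0},
    {"grip": 0,"delta_pos": [0.0004,-0.0009,0],"twist": 0},
    {"grip": 0,"delta_pos": [0,0,0],"twist": 0},
  ],
)

```text
clock: 19.63
position: [0.5993, -0.0977, 0.035]
ee_rot: [-0.492, -0.586, 0.01, 0.644]
contact_force: [-1.9, 4.9, 1.1]
width: -0.0003
```

```bash
python3 - <<'E'
from geo import *
s=rep()
E
```

```text
t 19.63 tcp [ 0.5993 -0.0977  0.035 ] stn [117.1 -56.1] fwd(stn) [ 0.657 -0.117 -0.745] jaw(stn) [0.73  0.345 0.59 ] F(stn) [-5.3  0.3  1.1] w -0.0003 q [ 0.12  0.56  1.91 -1.03  0.88  1.72]
```

Emit:
step_arm(
  increments=[
    {"grip": 0,"delta_pos": [0.0004,-0.0009,0],"twist": 0},
    {"grip": 0,"delta_pos": [0,0,0],"twist": 0},
  ],
)

```text
clock: 19.8
position: [0.6, -0.0979, 0.035]
ee_rot: [-0.492, -0.587, 0.01, 0.643]
contact_force: [-1.9, 7.6, 2.0]
width: 0.0003
```

Emit:
step_arm(
  increments=[
    {"grip": 0,"delta_pos": [0.0004,-0.0009,0],"twist": 0},
    {"grip": 0,"delta_pos": [0,0,0],"twist": 0},
  ],
)

```text
clock: 19.97
position: [0.6003, -0.0981, 0.0349]
ee_rot: [-0.491, -0.587, 0.01, 0.643]
contact_force: [-4.0, 10.7, 4.3]
width: -0.0004
```

```bash
python3 - <<'E'
from geo import *
s=rep()
E
```

```text
t 19.97 tcp [ 0.6003 -0.0981  0.0349] stn [117.8 -55.4] fwd(stn) [ 0.656 -0.115 -0.746] jaw(stn) [0.731 0.345 0.589] F(stn) [-11.4   0.9   4.3] w -0.0004 q [ 0.12  0.55  1.91 -1.03  0.88  1.71]
```

Emit:
step_arm(
  increments=[
    {"grip": 0,"delta_pos": [0.0004,-0.0009,0],"twist": 0},
    {"grip": 0,"delta_pos": [0,0,0],"twist": 0},
  ],
)

```text
clock: 20.13
position: [0.6004, -0.0982, 0.0349]
ee_rot: [-0.491, -0.588, 0.009, 0.643]
contact_force: [-6.1, 15.7, 6.3]
width: 0.0001
```

```bash
python3 - <<'E'
from geo import *
s=rep()
E
```

```text
t 20.13 tcp [ 0.6004 -0.0982  0.0349] stn [118.  -55.4] fwd(stn) [ 0.655 -0.115 -0.747] jaw(stn) [0.731 0.344 0.589] F(stn) [-16.8   1.1   6.3] w 0.0001 q [ 0.12  0.55  1.91 -1.03  0.88  1.71]
```

Emit:
step_arm(
  increments=[
    {"grip": 0,"delta_pos": [-0.0034,0.0073,0],"twist": 0},
    {"grip": 0,"delta_pos": [-0.0042,0.0091,0],"twist": 0},
    {"grip": 0,"delta_pos": [-0.0181,-0.0084,0],"twist": 0},
    {"grip": 0,"delta_pos": [-0.0181,-0.0084,0],"twist": 0},
    {"grip": 0,"delta_pos": [0.0021,-0.0045,0],"twist": 0},
    {"grip": 0,"delta_pos": [0.0021,-0.0045,0],"twist": 0},
    {"grip": 0,"delta_pos": [0,0,0],"twist": 0},
  ],
)

```text
clock: 20.72
position: [0.5624, -0.1113, 0.0357]
ee_rot: [-0.492, -0.586, 0.011, 0.643]
contact_force: [0.3, 0.1, 0.6]
width: -0.0002
```

```bash
python3 - <<'E'
from geo import *
s=rep()
E
```

```text
t 20.72 tcp [ 0.5624 -0.1113  0.0357] stn [113.8 -95.3] fwd(stn) [ 0.659 -0.117 -0.743] jaw(stn) [0.729 0.345 0.592] F(stn) [0.1 0.3 0.6] w -0.0002 q [ 0.11  0.52  2.   -1.08  0.85  1.77]
```

Stall is at x 118.0 at y -55, the same as at y -76. Next is the third probe, at y -95.

Emit:
step_arm(
  increments=[
    {"grip": 0,"delta_pos": [0.0008,-0.0018,0],"twist": 0},
    {"grip": 0,"delta_pos": [0.0004,-0.0009,0],"twist": 0},
    {"grip": 0,"delta_pos": [0,0,0],"twist": 0},
  ],
)

```text
clock: 20.97
position: [0.5632, -0.1136, 0.0353]
ee_rot: [-0.492, -0.586, 0.011, 0.644]
contact_force: [-0.2, 1.1, 0.5]
width: -0.0003
```

Emit:
step_arm(
  increments=[
    {"grip": 0,"delta_pos": [0.0004,-0.0009,0],"twist": 0},
    {"grip": 0,"delta_pos": [0,0,0],"twist": 0},
  ],
)

```text
clock: 21.13
position: [0.5631, -0.1145, 0.0353]
ee_rot: [-0.492, -0.586, 0.011, 0.644]
contact_force: [-0.5, 0.4, 0.3]
width: -0.0003
```

Emit:
step_arm(
  increments=[
    {"grip": 0,"delta_pos": [0.0004,-0.0009,0],"twist": 0},
    {"grip": 0,"delta_pos": [0,0,0],"twist": 0},
  ],
)

```text
clock: 21.3
position: [0.5633, -0.1153, 0.0352]
ee_rot: [-0.492, -0.586, 0.011, 0.644]
contact_force: [-0.9, 1.0, -0.3]
width: 0.0003
```

```bash
python3 - <<'E'
from geo import *
s=rep()
E
```

```text
t 21.3 tcp [ 0.5633 -0.1153  0.0352] stn [117.8 -96.3] fwd(stn) [ 0.658 -0.118 -0.744] jaw(stn) [0.729 0.346 0.59 ] F(stn) [-1.3 -0.4 -0.3] w 0.0003 q [ 0.1   0.52  2.   -1.08  0.84  1.77]
```

Emit:
step_arm(
  increments=[
    {"grip": 0,"delta_pos": [0.0004,-0.0009,0],"twist": 0},
    {"grip": 0,"delta_pos": [0,0,0],"twist": 0},
  ],
)

```text
clock: 21.47
position: [0.5634, -0.1156, 0.0351]
ee_rot: [-0.492, -0.586, 0.01, 0.644]
contact_force: [-1.7, 4.8, 0.4]
width: 0.0002
```

Emit:
step_arm(
  increments=[
    {"grip": 0,"delta_pos": [0.0004,-0.0009,0],"twist": 0},
    {"grip": 0,"delta_pos": [0,0,0],"twist": 0},
  ],
)

```text
clock: 21.63
position: [0.5635, -0.1157, 0.0351]
ee_rot: [-0.492, -0.586, 0.01, 0.644]
contact_force: [-4.2, 10.0, 3.0]
width: -0.0
```

```bash
python3 - <<'E'
from geo import *
s=rep()
E
```

```text
t 21.63 tcp [ 0.5635 -0.1157  0.0351] stn [118.3 -96.2] fwd(stn) [ 0.657 -0.117 -0.745] jaw(stn) [0.73  0.346 0.59 ] F(stn) [-10.9   0.4   3. ] w -0.0 q [ 0.1   0.52  2.   -1.08  0.84  1.77]
```

Stalls at 11 N are x 117.8, 117.9 and 118.3 across 41 mm, so the rear face is square within about 0.7°. I'll use the moment to check that the force acts at the fingertip and not at the roof edge.

```bash
python3 - <<'E'
from geo import *
from rig import manip
s=manip.get_state();F=s['contact_force'];M=s['moment'];SR=R2(ST[2]).T
print('F,M stn',(SR@F).round(2),(SR@M).round(3))
r0=np.cross(F,M)/F.dot(F); print('line of action: r0(stn)',(SR@r0*1000).round(0),'dir',(SR@F/np.linalg.norm(F)).round(2))
from scipy.spatial.transform import Rotation as Ro
E
python3 - <<'E'
import sys; sys.path.insert(0,'.')
from geo import *
from rig import manip
im=manip.get_image('scene')['img'][150:280,150:310,::-1];w=manip.get_image('wrist')['img'][:,:,::-1]
cv2.imwrite('pics/v11.png',np.hstack([cv2.resize(im,(480,390),interpolation=2),cv2.copyMakeBorder(cv2.resize(w,(320,240)),0,150,0,0,0)]))
E
```

```text
F,M stn [-10.88   0.43   3.03] [-0.036  0.426 -0.037]
line of action: r0(stn) [-10.  -4. -36.] dir [-0.96  0.04  0.27]
```

View pics/v11.png

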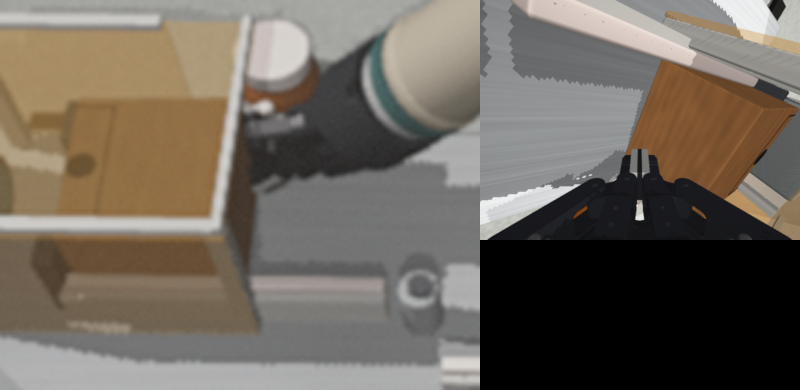

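The picture shows both fingertips on the carton's rear face. The moment's reference point is unknown, so I'll calibrate it with a light touch of the fingertips on the bed.

Emit:
step_arm(
  increments=[
    {"grip": 0,"delta_pos": [-0.0034,0.0073,0],"twist": 0},
    {"grip": 0,"delta_pos": [-0.0084,0.0181,0],"twist": 0},
    {"grip": 0,"delta_pos": [-0.0084,0.0181,-0.002],"twist": 0},
    {"grip": 0,"delta_pos": [0,0,-0.004],"twist": 0},
    {"grip": 0,"delta_pos": [0,0,-0.002],"twist": 0},
    {"grip": 0,"delta_pos": [0,0,0],"twist": 0},
  ],
)

```text
clock: 22.23
position: [0.5438, -0.0738, 0.0269]
ee_rot: [-0.493, -0.585, 0.011, 0.644]
contact_force: [0.6, -0.3, 0.0]
width: -0.0001
```

Emit:
step_arm(
  increments=[
    {"grip": 0,"delta_pos": [0,0,-0.002],"twist": 0},
    {"grip": 0,"delta_pos": [0,0,0],"twist": 0},
  ],
)

```text
clock: 22.4
position: [0.5439, -0.0743, 0.025]
ee_rot: [-0.492, -0.586, 0.011, 0.644]
contact_force: [-0.6, -1.1, -0.3]
width: 0.0
```

Emit:
step_arm(
  increments=[
    {"grip": 0,"delta_pos": [0,0,-0.001],"twist": 0},
    {"grip": 0,"delta_pos": [0,0,0],"twist": 0},
  ],
)

```text
clock: 22.57
position: [0.5438, -0.0742, 0.0242]
ee_rot: [-0.492, -0.586, 0.011, 0.644]
contact_force: [0.1, 0.6, -0.6]
width: 0.0003
```

```bash
python3 - <<'E'
from geo import *
s=rep();F=s['contact_force'];M=s['moment'];SR=R2(ST[2]).T
print('F,M stn',(SR@F).round(2),(SR@M).round(3),'r0',(SR@np.cross(F,M)/F.dot(F)*1000).round(0))
E
```

```text
t 22.57 tcp [ 0.5438 -0.0742  0.0242] stn [ 72.3 -96.5] fwd(stn) [ 0.658 -0.118 -0.744] jaw(stn) [0.73  0.345 0.59 ] F(stn) [-0.5  0.3 -0.6] w 0.0003 q [ 0.19  0.53  2.02 -1.06  0.87  1.84]
F,M stn [-0.48  0.29 -0.57] [ 0.071  0.287 -0.103] r0 [ 210. -141. -248.]
```

Emit:
step_arm(
  increments=[
    {"grip": 0,"delta_pos": [0,0,-0.002],"twist": 0},
    {"grip": 0,"delta_pos": [0,0,0],"twist": 0},
  ],
)

```text
clock: 22.73
position: [0.5437, -0.0739, 0.0221]
ee_rot: [-0.492, -0.586, 0.011, 0.644]
contact_force: [0.7, -0.1, -0.3]
width: -0.0002
```

Emit:
step_arm(
  increments=[
    {"grip": 0,"delta_pos": [0,0,-0.001],"twist": 0},
    {"grip": 0,"delta_pos": [0,0,0],"twist": 0},
  ],
)

```text
clock: 22.9
position: [0.5437, -0.0737, 0.0211]
ee_rot: [-0.492, -0.586, 0.011, 0.644]
contact_force: [-0.5, 0.3, -0.9]
width: 0.0002
```

```bash
python3 - <<'E'
from geo import *
s=rep();F=s['contact_force'];M=s['moment'];SR=R2(ST[2]).T
print('F,M stn',(SR@F).round(2),(SR@M).round(3))
E
```

```text
t 22.9 tcp [ 0.5437 -0.0737  0.0211] stn [ 71.8 -96.4] fwd(stn) [ 0.658 -0.118 -0.744] jaw(stn) [0.729 0.346 0.59 ] F(stn) [-0.5 -0.4 -0.9] w 0.0002 q [ 0.19  0.54  2.02 -1.07  0.87  1.85]
F,M stn [-0.52 -0.36 -0.86] [ 0.036  0.313 -0.008]
```

Emit:
step_arm(
  increments=[
    {"grip": 0,"delta_pos": [0,0,-0.001],"twist": 0},
    {"grip": 0,"delta_pos": [0,0,-0.001],"twist": 0},
    {"grip": 0,"delta_pos": [0,0,0],"twist": 0},
  ],
)

```text
clock: 23.15
position: [0.5437, -0.0736, 0.0191]
ee_rot: [-0.492, -0.586, 0.011, 0.644]
contact_force: [-0.1, -0.1, -0.0]
width: 0.0
```

Emit:
step_arm(
  increments=[
    {"grip": 0,"delta_pos": [0,0,-0.001],"twist": 0},
    {"grip": 0,"delta_pos": [0,0,0],"twist": 0},
  ],
)

```text
clock: 23.32
position: [0.5438, -0.0736, 0.0182]
ee_rot: [-0.492, -0.586, 0.011, 0.644]
contact_force: [-0.3, 0.2, 0.1]
width: -0.0002
```

```bash
python3 - <<'E'
from geo import *
s=rep();F=s['contact_force'];M=s['moment'];SR=R2(ST[2]).T
print('F,M stn',(SR@F).round(2),(SR@M).round(3))
E
```

```text
t 23.32 tcp [ 0.5438 -0.0736  0.0182] stn [ 71.8 -96.3] fwd(stn) [ 0.658 -0.118 -0.744] jaw(stn) [0.729 0.346 0.59 ] F(stn) [-0.3 -0.2  0.1] w -0.0002 q [ 0.19  0.54  2.02 -1.07  0.86  1.86]
F,M stn [-0.28 -0.16  0.15] [0.071 0.335 0.023]
```

Emit:
step_arm(
  increments=[
    {"grip": 0,"delta_pos": [0,0,-0.001],"twist": 0},
    {"grip": 0,"delta_pos": [0,0,-0.001],"twist": 0},
    {"grip": 0,"delta_pos": [0,0,0],"twist": 0},
  ],
)

```text
clock: 23.57
position: [0.544, -0.0738, 0.0172]
ee_rot: [-0.493, -0.586, 0.011, 0.644]
contact_force: [-2.5, 2.6, 6.8]
width: 0.0001
```

Emit:
step_arm(
  increments=[
    {"grip": 0,"delta_pos": [0,0,-0.001],"twist": 0},
    {"grip": 0,"delta_pos": [0,0,0],"twist": 0},
  ],
)

```text
clock: 23.73
position: [0.544, -0.0739, 0.017]
ee_rot: [-0.493, -0.586, 0.012, 0.643]
contact_force: [-2.7, 4.4, 11.1]
width: 0.0
```

```bash
python3 - <<'E'
from geo import *
s=rep();F=s['contact_force'];M=s['moment'];SR=R2(ST[2]).T
print('F,M stn',(SR@F).round(2),(SR@M).round(3))
E
```

```text
t 23.73 tcp [ 0.544  -0.0739  0.017 ] stn [ 72.1 -96.2] fwd(stn) [ 0.66  -0.118 -0.742] jaw(stn) [0.728 0.345 0.593] F(stn) [-5.2 -0.6 11.1] w 0.0 q [ 0.19  0.55  2.03 -1.08  0.86  1.87]
F,M stn [-5.17 -0.62 11.09] [-0.219 -0.149 -0.173]
```

The bed touch puts the moment reference about 140 mm behind the TCP. The stall moment then doesn't fit a pure fingertip contact, so the gripper body was probably also bearing on the roof edge, and the carton may be short of home. I'll push again lower, at TCP z 0.022, which gives the body more clearance.

Emit:
step_arm(
  increments=[
    {"grip": 0,"delta_pos": [0,0,0.008],"twist": 0},
    {"grip": 0,"delta_pos": [0.0236,0.011,0],"twist": 0},
    {"grip": 0,"delta_pos": [0.0063,-0.0136,0],"twist": 0},
    {"grip": 0,"delta_pos": [0.0063,-0.0136,0],"twist": 0},
    {"grip": 0,"delta_pos": [0.0042,-0.0091,0],"twist": 0},
    {"grip": 0,"delta_pos": [0,0,0],"twist": 0},
  ],
)

```text
clock: 24.23
position: [0.5845, -0.1005, 0.0235]
ee_rot: [-0.492, -0.586, 0.012, 0.644]
contact_force: [-0.5, 0.0, -0.2]
width: -0.0
```

```bash
cat >> geo.py <<'E'
def rep2():
    s=rep();SR=R2(ST[2]).T;F=SR@s['contact_force'];M=SR@s['moment']-[.06,.31,-.03]
    print('z',s['position'][2].round(4),'My',M[1].round(3),'lever mm (tip -68, roof +19):',(-M[1]/np.hypot(F[0],F[2])*1000).round(0))
E
python3 -c "
from geo import *
rep2()"
```

```text
t 24.23 tcp [ 0.5845 -0.1005  0.0235] stn [113.3 -70.7] fwd(stn) [ 0.658 -0.119 -0.743] jaw(stn) [0.73  0.344 0.591] F(stn) [-0.2 -0.5 -0.2] w -0.0 q [ 0.12  0.56  1.95 -1.06  0.86  1.77]
z 0.0235 My 0.038 lever mm (tip -68, roof +19): -116.0
```

Emit:
step_arm(
  increments=[
    {"grip": 0,"delta_pos": [0.0013,-0.0027,0],"twist": 0},
    {"grip": 0,"delta_pos": [0.0004,-0.0009,0],"twist": 0},
    {"grip": 0,"delta_pos": [0.0004,-0.0009,0],"twist": 0},
    {"grip": 0,"delta_pos": [0,0,0],"twist": 0},
  ],
)

```text
clock: 24.57
position: [0.586, -0.1033, 0.0232]
ee_rot: [-0.492, -0.586, 0.011, 0.644]
contact_force: [-0.7, -0.2, -0.5]
width: 0.0
```

```bash
python3 -c "
from geo import *
rep2()"
```

```text
t 24.57 tcp [ 0.586  -0.1033  0.0232] stn [116.5 -70.5] fwd(stn) [ 0.658 -0.118 -0.744] jaw(stn) [0.729 0.346 0.59 ] F(stn) [-0.1 -0.7 -0.5] w 0.0 q [ 0.12  0.56  1.95 -1.07  0.86  1.77]
z 0.0232 My -0.027 lever mm (tip -68, roof +19): 52.0
```

Emit:
step_arm(
  increments=[
    {"grip": 0,"delta_pos": [0.0004,-0.0009,0],"twist": 0},
    {"grip": 0,"delta_pos": [0,0,0],"twist": 0},
  ],
)

```text
clock: 24.73
position: [0.5865, -0.104, 0.0232]
ee_rot: [-0.492, -0.586, 0.011, 0.644]
contact_force: [-1.0, 0.3, 0.4]
width: -0.0
```

```bash
python3 -c "
from geo import *
rep2()"
```

```text
t 24.73 tcp [ 0.5865 -0.104   0.0232] stn [117.4 -70.4] fwd(stn) [ 0.658 -0.118 -0.744] jaw(stn) [0.729 0.346 0.59 ] F(stn) [-0.7 -0.8  0.4] w -0.0 q [ 0.12  0.56  1.95 -1.07  0.86  1.77]
z 0.0232 My 0.096 lever mm (tip -68, roof +19): -125.0
```

Emit:
step_arm(
  increments=[
    {"grip": 0,"delta_pos": [0.0004,-0.0009,0],"twist": 0},
    {"grip": 0,"delta_pos": [0.0004,-0.0009,0],"twist": 0},
    {"grip": 0,"delta_pos": [0,0,0],"twist": 0},
  ],
)

```text
clock: 24.98
position: [0.5869, -0.1048, 0.023]
ee_rot: [-0.491, -0.586, 0.01, 0.644]
contact_force: [-3.0, 8.5, 4.2]
width: -0.0001
```

```bash
python3 -c "
from geo import *
rep2()"
```

```text
t 24.98 tcp [ 0.5869 -0.1048  0.023 ] stn [118.2 -70.4] fwd(stn) [ 0.657 -0.117 -0.745] jaw(stn) [0.731 0.345 0.589] F(stn) [-9.   0.9  4.2] w -0.0001 q [ 0.11  0.56  1.95 -1.07  0.85  1.76]
z 0.023 My 0.65 lever mm (tip -68, roof +19): -66.0
```

Emit:
step_arm(
  increments=[
    {"grip": 0,"delta_pos": [0.0004,-0.0009,0],"twist": 0},
    {"grip": 0,"delta_pos": [0,0,0],"twist": 0},
  ],
)

```text
clock: 25.15
position: [0.587, -0.105, 0.023]
ee_rot: [-0.491, -0.587, 0.01, 0.644]
contact_force: [-5.4, 11.5, 6.9]
width: -0.0
```

```bash
python3 -c "
from geo import *
rep2()"
```

```text
t 25.15 tcp [ 0.587 -0.105  0.023] stn [118.4 -70.4] fwd(stn) [ 0.656 -0.117 -0.746] jaw(stn) [0.731 0.344 0.589] F(stn) [-12.7  -0.1   6.9] w -0.0 q [ 0.11  0.56  1.95 -1.07  0.85  1.76]
z 0.023 My 0.925 lever mm (tip -68, roof +19): -64.0
```

Emit:
step_arm(
  increments=[
    {"grip": 0,"delta_pos": [0.0004,-0.0009,0],"twist": 0},
    {"grip": 0,"delta_pos": [0.0004,-0.0009,0],"twist": 0},
    {"grip": 0,"delta_pos": [0,0,0],"twist": 0},
  ],
)

```text
clock: 25.4
position: [0.5873, -0.1053, 0.023]
ee_rot: [-0.49, -0.587, 0.009, 0.644]
contact_force: [-10.6, 21.5, 10.5]
width: 0.0003
```

```bash
python3 -c "
from geo import *
rep2()"
```

```text
t 25.4 tcp [ 0.5873 -0.1053  0.023 ] stn [118.8 -70.2] fwd(stn) [ 0.655 -0.116 -0.747] jaw(stn) [0.732 0.344 0.588] F(stn) [-24.   -0.5  10.5] w 0.0003 q [ 0.11  0.56  1.95 -1.07  0.85  1.76]
z 0.023 My 1.412 lever mm (tip -68, roof +19): -54.0
```

Emit:
step_arm(
  increments=[
    {"grip": 0,"delta_pos": [0.0004,-0.0009,0],"twist": 0},
    {"grip": 0,"delta_pos": [0,0,0],"twist": 0},
  ],
)

```text
clock: 25.57
position: [0.5874, -0.1054, 0.023]
ee_rot: [-0.49, -0.588, 0.009, 0.644]
contact_force: [-11.9, 23.9, 12.8]
width: -0.0001
```

```bash
python3 -c "
from geo import *
rep2()"
```

```text
t 25.57 tcp [ 0.5874 -0.1054  0.023 ] stn [119.  -70.1] fwd(stn) [ 0.654 -0.115 -0.748] jaw(stn) [0.732 0.343 0.588] F(stn) [-26.7  -0.7  12.8] w -0.0001 q [ 0.11  0.56  1.95 -1.06  0.85  1.76]
z 0.023 My 1.642 lever mm (tip -68, roof +19): -55.0
```

Now it is a pure fingertip push. The carton does not move at 27 N, well above the 3 to 10 N that sliding needs, so it is hard against the lugs. I'll retreat.

Emit:
step_arm(
  increments=[
    {"grip": 0,"delta_pos": [-0.0034,0.0073,0],"twist": 0},
    {"grip": 0,"delta_pos": [-0.0042,0.0091,0],"twist": 0},
    {"grip": 0,"delta_pos": [-0.0084,0.0181,0],"twist": 0},
    {"grip": 0,"delta_pos": [-0.0084,0.0181,0.003],"twist": 0},
    {"grip": 0,"delta_pos": [-0.0126,0.0272,0.01],"twist": 0},
    {"grip": 0,"delta_pos": [-0.0126,0.0272,0.02],"twist": 0},
    {"grip": 0,"delta_pos": [-0.0126,0.0272,0.02],"twist": 0},
    {"grip": 0,"delta_pos": [-0.01,0.02,0.03],"twist": 0},
    {"grip": 0,"delta_pos": [-0.01,0.02,0.03],"twist": 0},
    {"grip": 0,"delta_pos": [0,0,0],"twist": 0},
  ],
)

```text
clock: 26.4
position: [0.5086, 0.0682, 0.1411]
ee_rot: [-0.492, -0.589, 0.011, 0.64]
contact_force: [1.3, 0.9, 0.4]
width: 0.0001
```

```bash
python3 - <<'E'
from geo import *
from rig import manip
rep2()
out=[]
for c,(x0,y0,x1,y1) in(('scene',(140,140,340,310)),('side',(240,230,480,434))):
    im=manip.get_image(c)['img'][y0:y1,x0:x1,::-1]; out.append(cv2.resize(im,(400,340),interpolation=2))
cv2.imwrite('pics/v12.png',np.hstack(out))
E
```

```text
t 26.4 tcp [0.5086 0.0682 0.1411] stn [-71.7 -68.3] fwd(stn) [ 0.659 -0.109 -0.744] jaw(stn) [0.728 0.343 0.594] F(stn) [-0.2  1.6  0.4] w 0.0001 q [ 0.47  0.39  1.85 -0.78  1.21  1.7 ]
z 0.1411 My -0.013 lever mm (tip -68, roof +19): 31.0
```

View pics/v12.png

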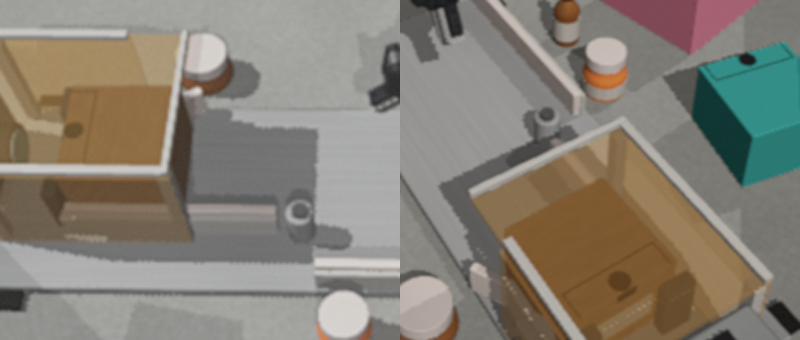

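The carton lies flat and straight in the nest with its label and notch at the lugs. The arm is clear, and the bottle and jars are standing. I'm handing it in.

```bash
python3 -c "
from rig import manip
print(manip.sign_off())"
```

```text
the job is handed in; nothing more can be done
None
```

I handed the job in at about 26 s; no verdict was reported. The carton is in the nest under the hood with its coding panel towards the lens, and the arm stands clear of it. I slid the small brown carton to the turning post and swung it round. The bearing force on the post was about 10 N at roughly 43°. With the fingertips tilted about 42–45° forward, I then pushed it along the rail into the nest.

- **Tilt:** moves can only turn the tool about the vertical, so I got the tilt by running the arm out past its reach limit. While pushing with it, one joint (the fourth) briefly reached its range limit of -1.18, and the controller held it there.
- **Home against the lugs:** the force readings indicate that the carton is fully home. The first stop partly came from what was probably the gripper body bearing on the roof edge. I pushed again lower, with the force now at the fingertips, and it stalled at 27 N. Sliding needs only 3 to 10 N.
- **Square:** three touches across the rear face agreed within 0.5 mm over 41 mm, about 0.7°, taken before that last push. Some of those readings may include the roof contact. The pictures agreed less well: about 1° from the side camera, and 2 to 6° from the scene camera when read through the tinted roof.
- **Final picture:** it shows the carton flat and straight in the nest with its label and notch at the lugs. The bottle and jars are still standing.

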